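Load the washed scrapers into the tool steriliser and start it

TASK

The steriliser on the worktop is still running, so first turn its timer knob anticlockwise right to the stop to switch it off. Then lift every washed scraper (coloured handle) off its hook on the drip rack and slide it blade down, fully home and upright, into a free slot of the steriliser, one scraper to a slot; the white-handled one already in there stays where it is, and the other things on the worktop are left alone. When all of them are in, turn the knob clockwise right to the stop so that it runs its full time, and let go.

Things in the scene. Friction and masses are not known exactly. Their poses are not given: they have to be found in the camera images.
- steriliser: tool steriliser, fixed, yawed up to 0.25 rad: low steel box with a black slotted deck, 226 x 118 mm (x, y), top at z 92; on its -y side a bridge and a white control head (y -74 to -174, 135 high). Origin on the worktop under the deck's middle; z up; violet window on the -x side. Slots 1-5 at x -80, -40, 0, 40, 80 mm, y 0. A scraper fully home is upright, its origin at z 14, top at z 176 mm.
- timer_knob (a joint): timer knob on the control head, upright axis, stiff (0.06 N m), stays where left. Grows clockwise seen from above. 0 rad = off, anticlockwise stop, pointer line at the red mark (to the steriliser's -x); 2.6 rad = full time, clockwise stop, at the green mark.
- timer_knob_grip (a point): point on the knob's axis at the height to grip, 172 mm above the worktop (steriliser x -45, y -126). It turns with the knob: its x axis lies along the black grip bar, 44 mm long, 14 mm thick (y), 147 to 179 mm above the worktop, on a round 46 mm skirt.
- slot_1 (a point): middle of slot 1's mouth, level with the deck; axes as the steriliser's. All five slots: 7 mm wide (x), 77 mm long (y), mouth chamfered 2.5 mm, 80 mm deep, so that the blade goes right in and the bolster stops on the deck.
- drip_rack: steel drip rack, fixed, yawed up to 0.2 rad: tray x -70 to 50, y +-175 mm, rim 13 high; two posts (x 36, y +-165) carry a rail along y (x 36, z 185). From it four hooks point to -x at y 135, 45, -45, -135 mm. Origin on the worktop, z up. A scraper hangs by its hole's upper edge at x -9 to 1, origin at z 32.5 mm; neighbours hang 90 mm apart.
- hook_1 (a point): tip of hook 1 (y 135); axes as the rack's. All hooks: flat strip 12 mm wide, 5 thick, top at z 188 of the rack, ending here in an upturned end 8 mm higher (z 196). To come off, a scraper is raised 8 to 17 mm (about 12), then drawn out to -x some 60 mm or more.
- blue_scraper: washed dough scraper, blue handle, 162 mm tall, 0.10-0.20 kg, hanging blade down on the rack; None if absent. Origin: middle of the blade's lower edge; z up the handle, y across the blade, x its thickness, front and back alike. Blade 3 x 66 mm (x, y), z 0-78; bolster 20 x 36, z 78-88, stops on the deck; handle 16 thick, 22 wide to z 128. If knocked it swings on its hook, then rests.
- yellow_scraper: washed dough scraper, yellow handle, 162 mm tall, 0.10-0.20 kg, hanging blade down on the rack; None if absent. Origin: middle of the blade's lower edge; z up the handle, y across the blade, x its thickness, front and back alike. Blade 3 x 66 mm (x, y), z 0-78; bolster 20 x 36, z 78-88, stops on the deck; handle 16 thick, 22 wide to z 128. If knocked it swings on its hook, then rests.
- green_scraper: washed dough scraper, green handle, 162 mm tall, 0.10-0.20 kg, hanging blade down on the rack; None if absent. Origin: middle of the blade's lower edge; z up the handle, y across the blade, x its thickness, front and back alike. Blade 3 x 66 mm (x, y), z 0-78; bolster 20 x 36, z 78-88, stops on the deck; handle 16 thick, 22 wide to z 128. If knocked it swings on its hook, then rests.
- red_scraper: washed dough scraper, red handle, 162 mm tall, 0.10-0.20 kg, hanging blade down on the rack; None if absent. Origin: middle of the blade's lower edge; z up the handle, y across the blade, x its thickness, front and back alike. Blade 3 x 66 mm (x, y), z 0-78; bolster 20 x 36, z 78-88, stops on the deck; handle 16 thick, 22 wide to z 128. If knocked it swings on its hook, then rests.
- blue_scraper_end (a point): middle of the blue scraper's flat-sided handle end (16 x 30 mm in x, y; z 128-162 of the scraper, this point at z 142), a good place to take it from above, closing along y. The hanging hole goes through it along x: 18 mm wide, z 133-155.5. None if absent.
- yellow_scraper_end (a point): middle of the yellow scraper's flat-sided handle end (16 x 30 mm in x, y; z 128-162 of the scraper, this point at z 142), a good place to take it from above, closing along y. The hanging hole goes through it along x: 18 mm wide, z 133-155.5. None if absent.
- green_scraper_end (a point): middle of the green scraper's flat-sided handle end (16 x 30 mm in x, y; z 128-162 of the scraper, this point at z 142), a good place to take it from above, closing along y. The hanging hole goes through it along x: 18 mm wide, z 133-155.5. None if absent.
- red_scraper_end (a point): middle of the red scraper's flat-sided handle end (16 x 30 mm in x, y; z 128-162 of the scraper, this point at z 142), a good place to take it from above, closing along y. The hanging hole goes through it along x: 18 mm wide, z 133-155.5. None if absent.
- parked_1: scraper of the same shape with a white handle, in slot 1 of the steriliser from before (only one of these four is there; None if absent). It stays.
- parked_2: scraper of the same shape with a white handle, in slot 2 of the steriliser from before (only one of these four is there; None if absent). It stays.
- parked_4: scraper of the same shape with a white handle, in slot 4 of the steriliser from before (only one of these four is there; None if absent). It stays.
- parked_5: scraper of the same shape with a white handle, in slot 5 of the steriliser from before (only one of these four is there; None if absent). It stays.
- mug: white mug of coffee, 95 mm tall, near the right front of the worktop; bystander, origin under its middle
- tape_roll: roll of brown tape, 92 mm across, 48 mm high, at the right; bystander, origin under its middle
- sugar_shaker: small sugar shaker, 44 mm across, 90 mm tall, behind the steriliser; bystander, origin under its middle
- bench_scraper: flat bench scraper with a black round grip, 92 x 112 mm, lying at the left front; bystander, not one of the scrapers to be loaded, origin under its middle
Mind the look-alikes: they are no part of the job. Leave any orange look-alike of the green_scraper alone.

How it is judged:
By the outcome, as a careful person would: the job done as asked, in the order asked, and still so for the second after the job is handed in, with the robot touching nothing.
Of blue_scraper, yellow_scraper, green_scraper, red_scraper only 2 to 4 are there at a start; the rules pass over those that are not, and their reading is None.
Of parked_1, parked_2, parked_4, parked_5 only 1 to 1 are there at a start; the rules pass over those that are not, and their reading is None.
At some moment in a run one of blue_scraper, yellow_scraper, green_scraper, red_scraper may be knocked a few centimetres aside while the robot is not near it.
Once in a run the grip may slacken for a moment while it holds something.
It also fails if it takes over 210 s, if anything falls off the work surface, if the arm or the gripper's body presses on something with over 40 N, if the wrist force passes 120 N, or if a joint passes its speed limit or range.

ROBOT

A 6-joint arm with a two-finger parallel gripper is mounted at the origin on a cart in front of the work surface, level with it; the furniture and walls round the work are solid. World frame = base frame: x ahead of the robot, y to its left, z up, the work surface at z = 0. Lengths are in mm, angles in rad, forces in N, time in s.
With the tool pointing down it reaches from about 350 to 775 mm from the base axis. Payload 7.3 kg.
Tool frame: the origin (TCP) lies on the centre line of the jaws, within the pads' length; the fingertips stand 17 mm ahead of it and the grasp point (between the pads) lies 2 mm behind it; z points along the fingers, y is the direction in which the jaws open and shut (so a half turn about z gives the same grasp; the last joint's range is limited). The gripper opens to 92 mm and grips with 3 to 60 N. Pads are 19 mm wide; open, the fingers measure 130 mm over their backs; the gripper's body (75 mm by 190 mm) begins 47 mm behind the grasp point.
Start: joints at [-1.363, 0.342, 1.524, -0, 1.275, -0.146], TCP at [181.917, -492.493, 243.741] pointing down, gripper open.
Joint ranges: [-2.53, 2.53], [-0.77, 2.02], [0.04, 2.7], [-1, 4.14], [0.28, 2.66], [-3.11, 3.11]. Speed limits (rad/s): [2.57, 2.57, 3.14, 3.14, 3.14, 3.14].

INTERFACE

Orientations are given as a unit quaternion [w, x, y, z].
In Python, from station import ctrl gives the robot as it stands. The module is installed in compiled form; this text tells all that it offers.
- The arm moves only by the shell command python3 -m crank 'ROWS'. ROWS is a JSON object of lists of equal length, an entry for each row: "linear": the shift along the tool's x, y, z in mm, a list of three; "rot": the turn, a rotation vector about the tool's x, y, z in rad, a list of three; "hand": the finger opening in mm, from 0 to 91.8. In form: {"linear": [[dx, dy, dz], ...], "rot": [[ax, ay, az], ...], "hand": [hand, ...]}. A call has 1 to 20 rows; each row is the pose to reach, as a shift and turn from the pose commanded when the call began, along the tool's axes at that moment; what a row does not reach only later rows make up. A row lasts 1/8 s, in which the tool goes at most 62.5 mm and 10.7 degrees, less where a joint would pass 70% of its speed; a pose out of reach is approached as far as the arm can. A call with a gripper value outside its range is refused whole. The fingers move at their own pace and stop on an object; the grip force is fixed at half the most. Time passes only in rows, so rows that repeat a pose let the fingers close. It gives the time, the measured TCP pose, the force and the opening at its end, in the units of the state.
- ctrl.state(): the state, without advancing time (a new reading comes with each control period).
- ctrl.camera(name): name is "scene" or "top" or "wrist"; returns a dict with "pixels" (384x512x3 uint8, red, green, blue), "range_z" (384x512 float32, mm along the optical axis (not along the pixel's ray), 0 where there is no reading), "intrinsics" (3x3 intrinsics, pixels), "D" ([k1, k2, p1, p2, k3] as OpenCV has them; the pictures are not rectified), "R" (3x3) and "t" (3): a world point X has camera coordinates R X + t; the wrist camera has in their place "T_tool_cam" (4x4, takes a point from camera to tool coordinates, whose origin is the TCP and whose axes are the flange's). Camera axes: x right, y down, z forward; pixel columns grow to the right and rows downward; lengths in mm; the calibration is good to about 2 mm. A picture is of the moment at which its call begins: read the wrist's pose just before it.
- ctrl.finish_job(): hands the job in, once; it reports no verdict.
The state is a dict: "time_s": time; "joint_pos": joint angles; "joint_vel": joint speeds; "effort": joint torques, N m; "position": TCP position; "eef_rot": TCP orientation; "contact_force": force on the tool from outside, world axes, zero at the start; "moment": the same for the moment, N m; "width": opening from 0.0 (shut) to 1.0 (fully open).
Only numpy, scipy, OpenCV 4.12 (cv2) and the standard library are available. Lean on these libraries where they do the work, as an engineer would, in place of code of your own. Each camera call takes 0.05 s, during which the arm holds its last target.

## Working session

There is one attempt and no reset: what is moved stays moved. The work goes in short steps, Python scripts to look and compute and a shell command to move; the robot and the scene stay as the last step left them, time stands still between calls to the robot, and variables do not carry over. Pictures are saved under pics/ and viewed, and the job is handed in when it is done.

```bash
ls; mkdir -p pics; python3 - <<'E'
from station import ctrl
import cv2
print(ctrl.state())
for n in ["scene","top","wrist"]:
    c=ctrl.camera(n)
    cv2.imwrite(f"pics/{n}0.png",c["pixels"][:,:,::-1])
    print(n,{k:(v.tolist() if hasattr(v,'tolist') else v) for k,v in c.items() if k not in("pixels","range_z")})
E
```

```text
pics
{'time_s': 0.0, 'joint_pos': array([-1.36301702e+00,  3.42718698e-01,  1.52500285e+00,  1.49570726e-05,
        1.27541554e+00, -1.46011672e-01]), 'joint_vel': array([-0.00174919,  0.00063394, -0.00103289,  0.00028362,  0.00010165,
       -0.00072685]), 'effort': array([-1.09991252e-03, -4.31245708e+01, -2.44224304e+01,  7.16293976e-02,
        5.60534012e-02, -1.18482512e-04]), 'position': array([ 181.82970802, -492.10209521,  243.05198429]), 'eef_rot': array([-7.72069348e-04,  9.84394840e-01,  1.75972162e-01, -1.66956530e-05]), 'contact_force': array([-0.32926844, -0.67355468,  0.49001819]), 'moment': array([-0.0319227 , -0.00191989, -0.0528895 ]), 'width': 1.00102072761063}
scene {'intrinsics': [[433.12660764389256, 0.0, 254.38414220804964], [0.0, 433.12660764389256, 188.31427901464315], [0.0, 0.0, 1.0]], 'D': [0.003068777940575085, 0.0, 0.0, 0.0, 0.0], 'R': [[-0.8197494155111344, -0.5725454804443234, -0.014232659341539024], [-0.3070902559283388, 0.4603854299103748, -0.8329110580608874], [0.48343197089458284, -0.6784076420184388, -0.5532238251991329]], 't': [438.6476622069681
[... 278 characters left out ...]
5191389697868336], [-0.9854029276814565, -0.006641997513506641, -0.17010865347137485], [0.16998066703557177, 0.016562159911644336, -0.9853082094924426]], 't': [-41.35225569123314, 558.840489161025, 1298.2465947812375]}
wrist {'intrinsics': [[283.16529655365156, 0.0, 254.50169472830268], [0.0, 283.16529655365156, 192.979965491944], [0.0, 0.0, 1.0]], 'D': [0.01592623792732852, 0.0, 0.0, 0.0, 0.0], 'T_tool_cam': [[0.0003312403074702183, -0.9681885606527679, -0.25022150447349134, 65.9035918670541], [0.9999998589111823, 0.00042461506227359957, -0.0003191859365017487, 0.8159797466474883], [0.0004152799921464141, -0.25022136344278767, 0.9681885647018138, -140.65587626150736], [0.0, 0.0, 0.0, 1.0]]}
```

View pics/scene0.png

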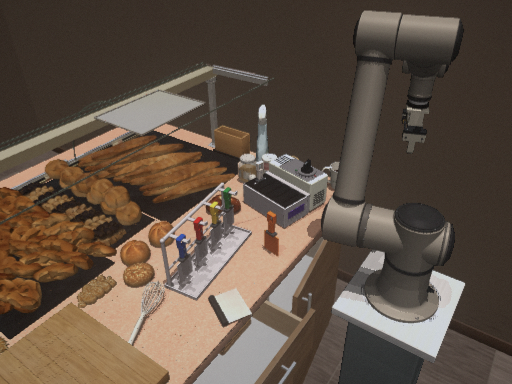

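View pics/top0.png

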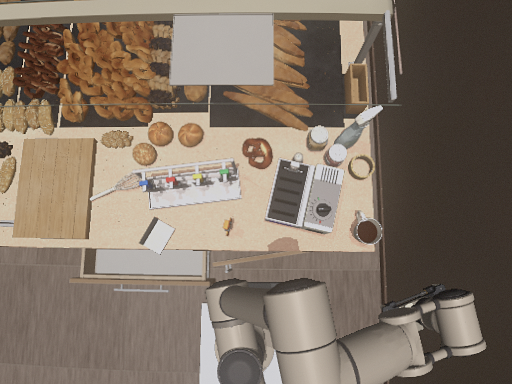

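View pics/wrist0.png

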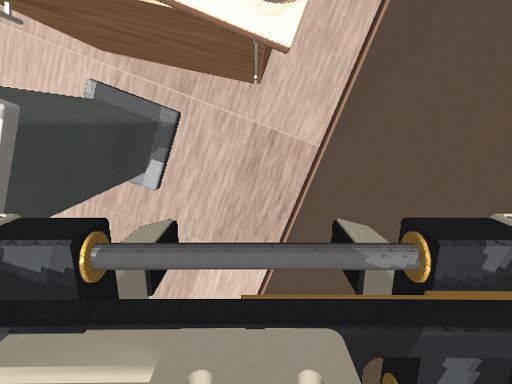

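```bash
cat > h.py <<'E'
from station import ctrl
import cv2, numpy as np
from scipy.spatial.transform import Rotation as Ro
def quat(q): return Ro.from_quat([q[1],q[2],q[3],q[0]])
def tool():
    s=ctrl.state(); T=np.eye(4); T[:3,:3]=quat(s["eef_rot"]).as_matrix(); T[:3,3]=s["position"]; return T
def grab(n):
    T=tool(); c=ctrl.camera(n)
    if n=="wrist": M=T@c["T_tool_cam"]
    else:
        M=np.eye(4); M[:3,:3]=c["R"].T; M[:3,3]=-c["R"].T@c["t"]
    c["M"]=M
    return c
def cloud(c):
    K=c["intrinsics"]; H,W=c["range_z"].shape
    u,v=np.meshgrid(np.arange(W),np.arange(H))
    p=cv2.undistortPoints(np.stack([u,v],-1).reshape(-1,1,2).astype(np.float64),K,c["D"]).reshape(H,W,2)
    z=c["range_z"].astype(float)
    P=np.stack([p[...,0]*z,p[...,1]*z,z],-1)
    P=P@c["M"][:3,:3].T+c["M"][:3,3]
    P[z<=0]=np.nan
    return P
def proj(c,X):
    Mi=np.linalg.inv(c["M"]); X=np.atleast_2d(X).astype(float)
    r,_=cv2.Rodrigues(Mi[:3,:3]); 
    return cv2.projectPoints(X,r,Mi[:3,3],c["intrinsics"],c["D"])[0].reshape(-1,2)
def save(c,name,box=None,s=1):
    im=c["pixels"][:,:,::-1]
    if box: im=im[box[1]:box[3],box[0]:box[2]]
    im=cv2.resize(im,None,fx=s,fy=s,interpolation=cv2.INTER_CUBIC); cv2.imwrite("pics/"+name,im)
E
python3 - <<'E'
from h import *
c=grab("top"); P=cloud(c); np.savez("top1.npz",P=P,px=c["pixels"])
save(c,"top1a.png",(130,140,260,220),6); save(c,"top1b.png",(255,130,385,250),5)
s=grab("scene"); Q=cloud(s); np.savez("scene1.npz",P=Q,px=s["pixels"])
save(s,"sc1a.png",(155,175,285,295),5); save(s,"sc1b.png",(230,130,350,230),6)
for n,p in [("table",(110,200)),("mug",(367,230)),("tray",(190,195)),("blue",(147,184)),("deck",(285,215)),("knob",(322,209))]: print(n,P[p[1],p[0]].round(1))
E
```

```text
table [523.9 524.8  -0.9]
mug [ 414.2 -436.7   55.5]
tray [544.2 212.7   8.4]
blue [552.3 322.9 186.7]
deck [ 463.1 -140.6   88.2]
knob [ 474.  -255.7  180.5]
```

```bash
sleep 0
```

```text
(no output)
```

View pics/top1a.png

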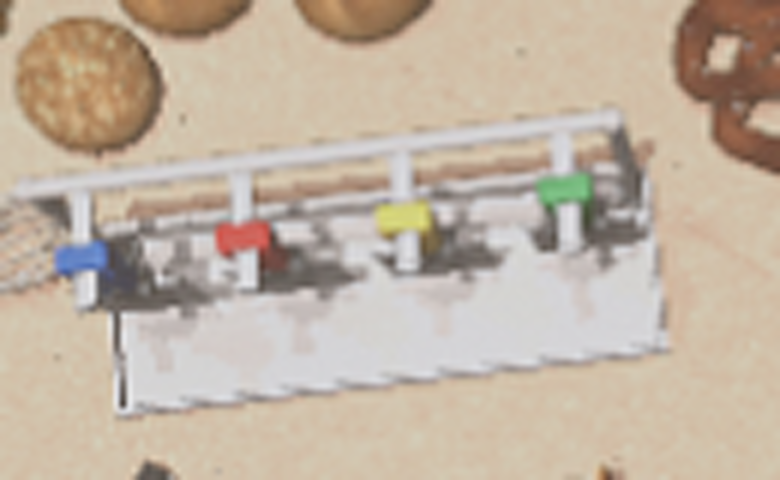

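View pics/top1b.png

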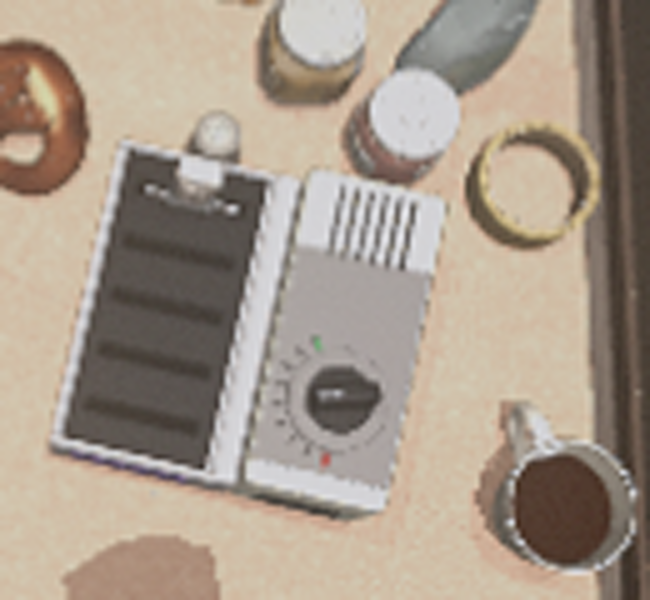

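View pics/sc1a.png

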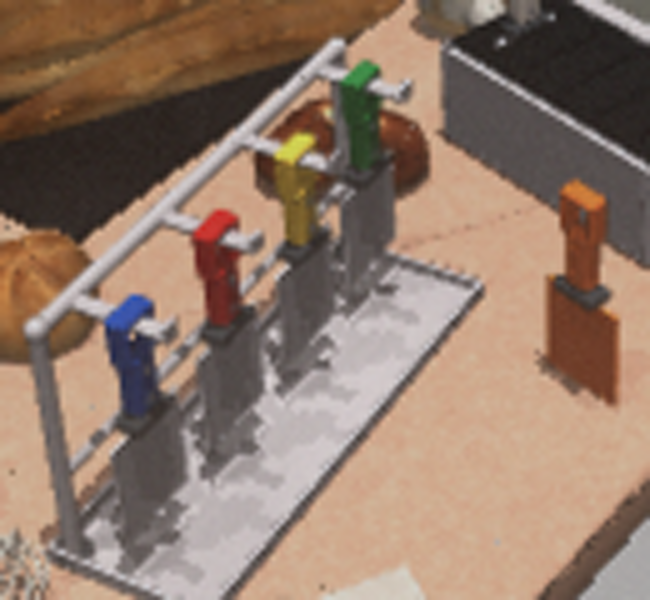

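View pics/sc1b.png

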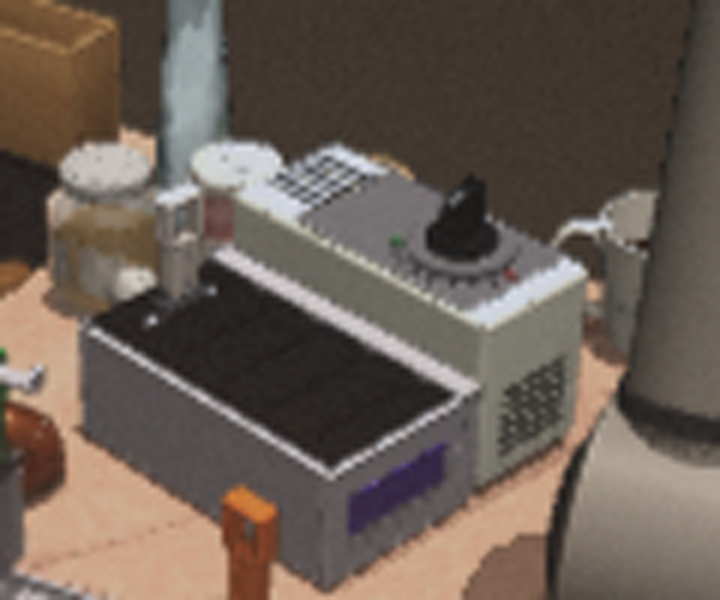

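```bash
python3 - <<'E'
from h import *
for f in ("top1","scene1"):
    d=np.load(f+".npz");P=d["P"];px=d["px"].astype(int)
    roi=np.zeros(P.shape[:2],bool)
    ok=(P[...,0]>330)&(P[...,0]<680)&(P[...,1]<-50)&(P[...,1]>-360)
    dz=P[...,2]
    deck=ok&(abs(dz-91)<6)
    head=ok&(abs(dz-135)<6)
    for n,m in(("deck",deck),("head",head)):
        lab,L,st,ce=cv2.connectedComponentsWithStats(m.astype(np.uint8))
        k=1+np.argmax(st[1:,4]); q=P[L==k]
        r=cv2.minAreaRect(q[:,:2].astype(np.float32)); print(f,n,len(q),q.mean(0).round(1),r,np.median(q[:,2]))
    kn=ok&(dz>150)&(dz<195)
    print("knob/parked")
    lab,L,st,ce=cv2.connectedComponentsWithStats(kn.astype(np.uint8))
    for k in range(1,lab):
        if st[k,4]>8: q=P[L==k]; print(st[k],q.mean(0).round(1),q.min(0).round(1),q.max(0).round(1))
    # rack scrapers
    hs=cv2.cvtColor(d["px"],cv2.COLOR_RGB2HSV)
    for n,lo,hi in(("blue",105,125),("red",0,5),("red2",174,180),("yellow",22,32),("green",55,80),("orange",6,14)):
        m=(hs[...,0]>=lo)&(hs[...,0]<=hi)&(hs[...,1]>120)&(dz>100)&(dz<215)&(P[...,0]<700)&(P[...,0]>300)
        lab,L,st,ce=cv2.connectedComponentsWithStats(m.astype(np.uint8))
        for k in range(1,lab):
            if st[k,4]>12: q=P[L==k]; print(n,st[k],np.median(q,0).round(1),q.min(0).round(1),q.max(0).round(1))
E
```

```text
top1 deck 2014 [ 541.7 -157.7   91.3] ((547.5673217773438, -157.27566528320312), (134.98641967773438, 226.19468688964844), 77.64320373535156) 91.48257083163185
top1 head 1614 [ 524.9 -270.3  135.4] ((521.5274658203125, -270.7005615234375), (100.45874786376953, 225.77842712402344), 77.126708984375) 135.37745951086276
knob/parked
[290 161  10   8  47] [ 626.4 -167.4  174. ] [ 616.7 -182.9  151.3] [ 635.9 -152.5  179. ]
[316 203  15  13  92] [ 477.  -260.3  169.8] [ 457.1 -283.6  150.3] [ 497.7 -240.2  186.4]
blue [140 181   7   4  20] [554.1 333.9 195.3] [550.4 324.1 193. ] [560.7 344.9 198.5]
red [166 177   9   5  35] [567.9 243.2 194.9] [561.4 230.3 163.6] [575.1 257.7 199.1]
scene1 deck 1270 [ 533.3 -156.9   91.8] ((547.5728149414062, -203.81326293945312), (228.8638153076172, 254.8416748046875), 77.55548858642578) 92.1394178347482
scene1 head 689 [ 518.2 -260.8  135.9] ((519.7559204101562, -268.60211181640625), (103.23783111572266, 230.41732788085938), 78.14505004882812) 136.00030567390502
knob/parked
[302 159  11  14  82] [ 472.5 -257.2  166.2] [ 457.  -285.2  150.2] [ 485.3 -237.   184.7]
[256 160   8  11  50] [ 625.1 -166.4  167.8] [ 616.9 -184.   150.6] [ 637.9 -149.6  180. ]
blue [176 234   9   7  36] [555.9 335.6 194.5] [548.9 322.  190.8] [564.1 349.8 197.8]
red [194 217   9  23 136] [565.2 253.2 166.9] [559.  230.3 125.1] [577.2 261.3 199.7]
yellow [210 202   8   6  27] [578.3 155.9 195.3] [572.2 140.7 191.9] [589.1 170.7 197.6]
green [224 188   6   5  16] [594.8  68.5 195.5] [590.8  56.8 190.6] [602.5  80.9 199. ]
orange [267 211   9  21 141] [422.5  64.6 137.6] [408.9  52.7 100.1] [439.1  73.6 168.6]
```

Candidates: the blue, red, yellow and green handles hang on the rack (top crops ≈(147,184), (170,180), (197,177), (224,172)). The look-alikes are the orange one standing alone (top (227,226)), the white parked one in slot 5 (top (295,163)) and the bench scraper (156,236). The crops confirm which is which, so slots 1–4 are free. First I go above the knob.

```bash
python3 -m crank '{"linear":[[50,-16,-17],[110,-35,-17],[170,-54,-17],[230,-73,-17],[290,-92,-17],[340,-108,-17],[356,-113,-17],[356,-113,-17],[356,-113,-17],[356,-113,-17]],"rot":[[0,0,-0.15],[0,0,-0.3],[0,0,-0.45],[0,0,-0.6],[0,0,-0.75],[0,0,-0.9],[0,0,-1.07],[0,0,-1.07],[0,0,-1.07],[0,0,-1.07]],"hand":[60,60,60,60,60,60,60,60,60,60]}'
python3 - <<'E'
from h import *
c=grab("wrist"); save(c,"w1.png",None,1.5); P=cloud(c); np.savez("w1.npz",P=P,px=c["pixels"],M=c["M"])
T=tool(); print(T.round(3))
print(proj(c,[[477.2,-262.7,179]]))
E
```

```text
time_s: 1.5
position: [476.0, -264.0, 260.8]
eef_rot: [0.0, 0.758, 0.652, -0.0]
contact_force: [-1.2, 0.4, -0.4]
width: 0.651
[[ 1.49000e-01  9.89000e-01  0.00000e+00  4.76016e+02]
 [ 9.89000e-01 -1.49000e-01 -0.00000e+00 -2.63990e+02]
 [-0.00000e+00  0.00000e+00 -1.00000e+00  2.60837e+02]
 [ 0.00000e+00  0.00000e+00  0.00000e+00  1.00000e+00]]
[[256.43837455 201.07695268]]
```

View pics/w1.png

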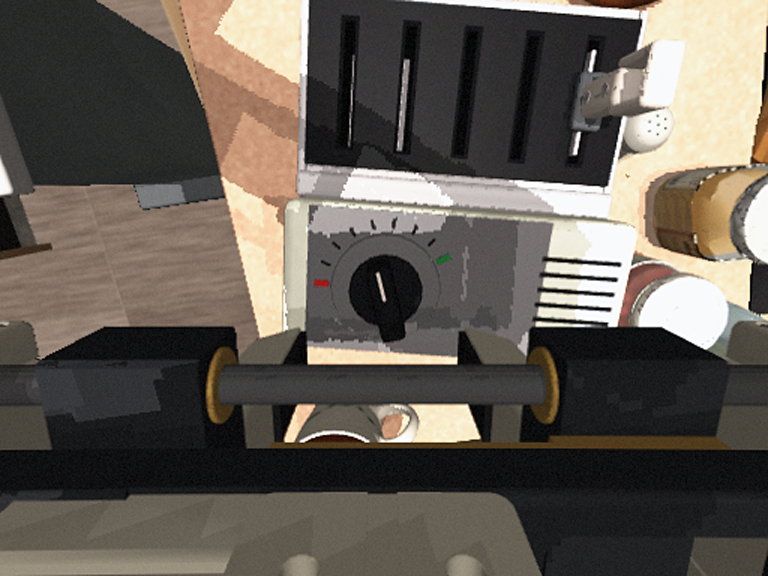

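```bash
cat >> h.py <<'E'
def ray(c,uv,z):
    p=cv2.undistortPoints(np.array(uv,float).reshape(-1,1,2),c["intrinsics"],c["D"]).reshape(-1,2)
    d=np.c_[p,np.ones(len(p))]@c["M"][:3,:3].T; o=c["M"][:3,3]
    return o+d*((z-o[2])/d[:,2])[:,None]
E
python3 - <<'E'
from h import *
c=grab("wrist")
f=lambda pts,z:ray(c,np.array(pts)/1.5,z).round(1)
print("line",f([(378,272),(384,302)],179))
print("red,green",f([(321,283),(444,259)],136))
sl=[((350,16),(346,146)),((411,22),(402,150)),((475,28),(460,156)),((535,33),(517,160)),((594,40),(575,162))]
for a,b in sl:
    q=f([a,b],92); print(q.tolist(),q.mean(0).round(1),np.arctan2(*( (q[0]-q[1])[:2])))
d=np.load("w1.npz");P=d["P"]
m=(P[...,2]>168)&(P[...,2]<190)&(abs(P[...,0]-477)<35)&(abs(P[...,1]+262)<35)
q=P[m];print(len(q),np.median(q[:,2]),cv2.minAreaRect(q[:,:2].astype(np.float32)))
save(c,"k1.png",(200,130,330,240),6)
E
```

```text
line [[ 476.2 -245.8  179. ]
 [ 476.9 -262.9  179. ]]
red,green [[ 437.1 -256.6  136. ]
 [ 517.  -252.8  136. ]]
[[480.2, -95.7, 92.0], [464.2, -173.0, 92.0]] [ 472.2 -134.4   92. ] 0.20410353376952256
[[518.5, -104.9, 92.0], [502.1, -181.3, 92.0]] [ 510.3 -143.1   92. ] 0.21145085912814193
[[558.8, -114.5, 92.0], [541.3, -191.3, 92.0]] [ 550.  -152.9   92. ] 0.22403931561615537
[[596.8, -123.3, 92.0], [580.2, -200.0, 92.0]] [ 588.5 -161.6   92. ] 0.2131403221757004
[[634.2, -133.3, 92.0], [619.8, -207.4, 92.0]] [ 627.  -170.4   92. ] 0.1919396513980692
870 178.22010782182167 ((477.1979064941406, -264.71044921875), (14.015111923217773, 43.10490036010742), 4.857945919036865)
```

View pics/k1.png

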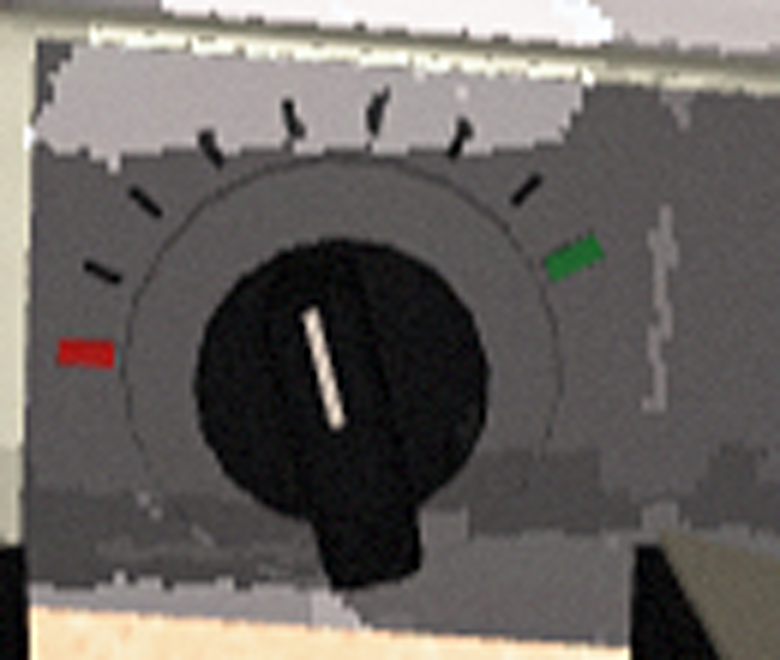

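```bash
python3 -m crank '{"linear":[[0,1,10],[0,1,30],[0,1,50],[0,1,70],[0,1,85],[0,1,90.5],[0,1,90.5],[0,1,90.5],[0,1,90.5],[0,1,90.5],[0,1,90.5],[0,1,90.5],[0,1,90.5],[0,1,90.5]],"rot":[[0,0,-0.12],[0,0,-0.234],[0,0,-0.234],[0,0,-0.234],[0,0,-0.234],[0,0,-0.234],[0,0,-0.234],[0,0,-0.234],[0,0,-0.234],[0,0,-0.234],[0,0,-0.234],[0,0,-0.234],[0,0,-0.234],[0,0,-0.234]],"hand":[60,60,60,60,60,60,60,0,0,0,0,0,0,0]}'
python3 -c "
from h import *
s=ctrl.state();print(s['contact_force'],s['moment'],s['width']*91.8,tool().round(3))"
```

```text
time_s: 3.35
position: [477.8, -263.3, 170.3]
eef_rot: [0.0, 0.676, 0.737, 0.0]
contact_force: [0.4, 0.2, 1.1]
width: 0.15
[0.36677374 0.15003552 1.14004766] [-0.02354736 -0.17169495 -0.04102953] 13.801820493974278 [[-8.70000e-02  9.96000e-01  0.00000e+00  4.77789e+02]
 [ 9.96000e-01  8.70000e-02 -0.00000e+00 -2.63314e+02]
 [-0.00000e+00  0.00000e+00 -1.00000e+00  1.70286e+02]
 [ 0.00000e+00  0.00000e+00  0.00000e+00  1.00000e+00]]
```

```bash
python3 -m crank '{"linear":[[0,0,0],[0,0,0],[0,0,0],[0,0,0],[0,0,0],[0,0,0],[0,0,0],[0,0,0],[0,0,0],[0,0,0]],"rot":[[0,0,-0.17],[0,0,-0.34],[0,0,-0.51],[0,0,-0.68],[0,0,-0.85],[0,0,-1.02],[0,0,-1.15],[0,0,-1.25],[0,0,-1.3],[0,0,-1.3]],"hand":[0,0,0,0,0,0,0,0,0,0]}'
python3 -c "
from h import *
s=ctrl.state();print(s['contact_force'],s['moment'],s['width']*91.8,tool().round(3)[:2,0],s['joint_pos'])
c=grab('wrist');save(c,'w2.png')"
```

```text
time_s: 4.6
position: [476.9, -264.1, 170.3]
eef_rot: [-0.001, 0.093, 0.996, -0.0]
contact_force: [-4.7, -3.0, 2.2]
width: 0.153
[-4.73068833 -3.04487991  2.24615347] [-0.49745007  0.53394086 -0.72706705] 14.003700746885183 [-0.983  0.184] [-6.45417837e-01  4.47427579e-01  1.57628946e+00 -1.67970421e-03
  1.11842274e+00 -2.02996805e+00]
```

View pics/w2.png

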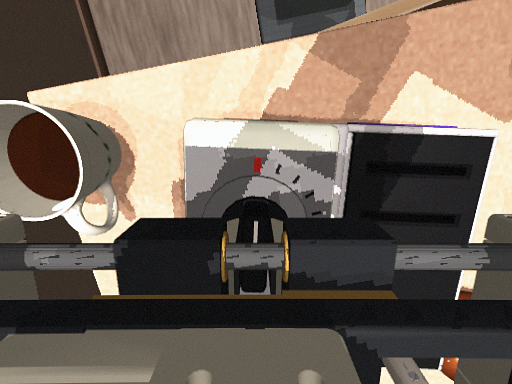

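```bash
python3 -m crank '{"linear":[[0,0,0],[0,0,0],[0,0,0],[0,0,0],[0,0,-10],[0,0,-50],[0,0,-100],[0,0,-110],[0,0,-110],[0,0,-110]],"rot":[[0,0,0],[0,0,0],[0,0,0],[0,0,0],[0,0,0],[0,0,0],[0,0,0],[0,0,0],[0,0,0],[0,0,0]],"hand":[40,60,60,60,60,60,60,60,60,60]}'
python3 -c "
from h import *
print(tool().round(3))
c=grab('wrist');save(c,'w3.png',None,1.5);P=cloud(c)
m=(P[...,2]>168)&(P[...,2]<190)&(abs(P[...,0]-477)<35)&(abs(P[...,1]+262)<35)
q=P[m];print(len(q),np.median(q[:,2]),cv2.minAreaRect(q[:,:2].astype(np.float32)))
"
```

```text
time_s: 5.9
position: [477.2, -262.9, 278.8]
eef_rot: [-0.001, 0.092, 0.996, 0.001]
contact_force: [-0.9, -0.1, -0.1]
width: 0.652
[[-9.83000e-01  1.83000e-01 -2.00000e-03  4.77173e+02]
 [ 1.83000e-01  9.83000e-01  2.00000e-03 -2.62888e+02]
 [ 2.00000e-03  1.00000e-03 -1.00000e+00  2.78843e+02]
 [ 0.00000e+00  0.00000e+00  0.00000e+00  1.00000e+00]]
747 178.1438609160882 ((476.7992858886719, -265.3382263183594), (13.97579288482666, 44.128108978271484), 77.05052947998047)
```

View pics/w3.png

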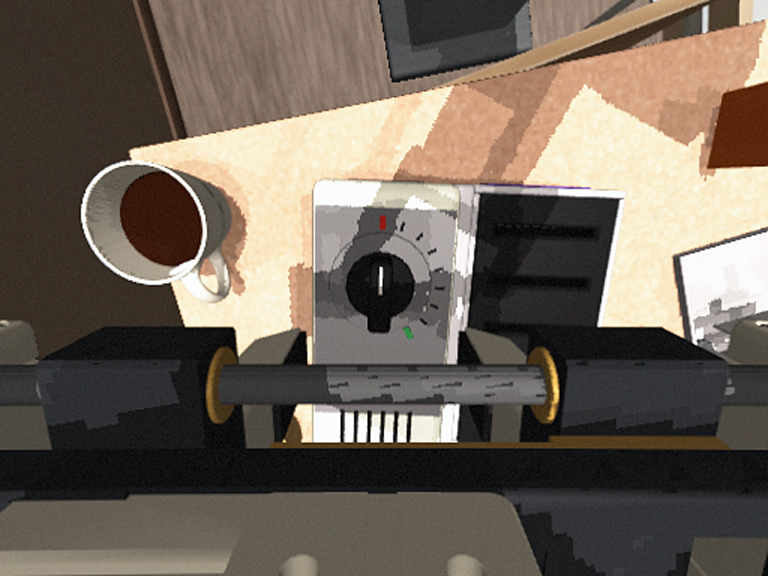

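```bash
python3 -m crank '{"linear":[[-8,50,5],[-16,110,9],[-24,170,9],[-32,230,9],[-40,290,9],[-47,340,9],[-49,353,9],[-49,353,9],[-49,353,9],[-49,353,9]],"rot":[[0,0,-0.05],[0,0,-0.1],[0,0,-0.15],[0,0,-0.2],[0,0,-0.25],[0,0,-0.3],[0,0,-0.332],[0,0,-0.332],[0,0,-0.332],[0,0,-0.332]],"hand":[60,60,60,60,60,60,60,60,60,60]}'
python3 -c "
from h import *
print(tool().round(3))
c=grab('wrist');save(c,'w4.png',None,1.5);P=cloud(c);np.savez('w4.npz',P=P,px=c['pixels'])
"
```

```text
time_s: 7.2
position: [590.2, 73.3, 271.3]
eef_rot: [-0.0, -0.073, 0.997, -0.0]
contact_force: [-0.6, 0.2, 0.9]
width: 0.653
[[-9.89000e-01 -1.45000e-01 -0.00000e+00  5.90236e+02]
 [-1.45000e-01  9.89000e-01 -0.00000e+00  7.32810e+01]
 [ 0.00000e+00 -0.00000e+00 -1.00000e+00  2.71274e+02]
 [ 0.00000e+00  0.00000e+00  0.00000e+00  1.00000e+00]]
```

View pics/w4.png

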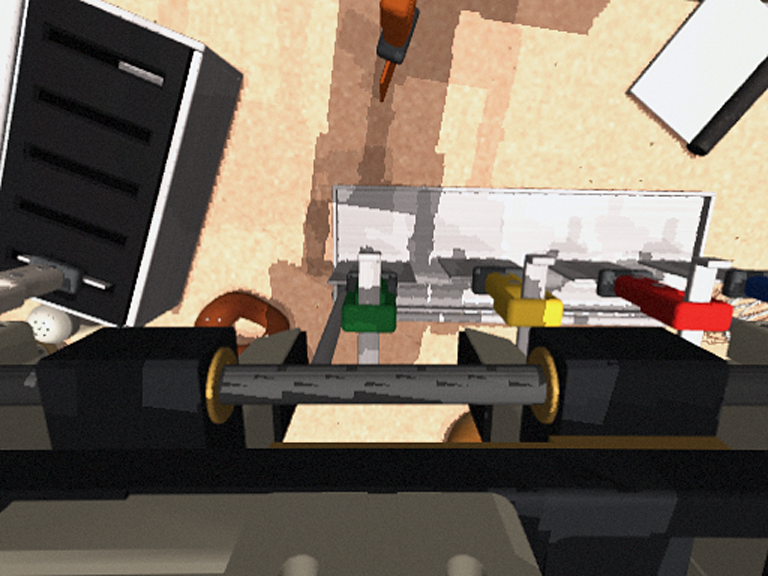

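```bash
cat > meas.py <<'E'
from h import *
import sys
def handles(c,zlo=188,zhi=205):
    P=cloud(c); hs=cv2.cvtColor(c["pixels"],cv2.COLOR_RGB2HSV); out={}
    for n,lo,hi in(("blue",105,125),("red",0,6),("yellow",20,33),("green",55,85)):
        m=(hs[...,0]>=lo)&(hs[...,0]<=hi)&(hs[...,1]>110)&(P[...,2]>zlo)&(P[...,2]<zhi)
        lab,L,st,ce=cv2.connectedComponentsWithStats(m.astype(np.uint8))
        if lab<2: continue
        k=1+np.argmax(st[1:,4]); q=P[L==k]
        if len(q)<15: continue
        r=cv2.minAreaRect(q[:,:2].astype(np.float32)); print(n,len(q),np.median(q[:,2]).round(1),np.round(r[0],1),np.round(r[1],1),round(r[2],1),"mean",q.mean(0).round(1))
if __name__=="__main__":
    handles(grab(sys.argv[1]))
E
python3 meas.py wrist; python3 meas.py top
```

```text
red 735 193.8 [569.4 242.4] [15.5 30.1] 7.3 mean [568.7 241.3 193.5]
yellow 708 193.9 [579.7 153.6] [15.6 29.4] 6.8 mean [579.4 152.8 193.6]
green 652 193.8 [595.7  65.9] [15.2 28.7] 7.8 mean [595.3  65.8 193.7]
blue 28 194.8 [555.1 331.8] [13.  26.3] 23.0 mean [555.5 331.5 194.9]
red 25 194.1 [569.1 247.5] [13.5 21.6] 8.5 mean [568.2 249.  194.1]
```

```bash
python3 -m crank '{"linear":[[-4,-7.5,10],[-4,-7.5,40],[-4,-7.5,70],[-4,-7.5,90],[-4,-7.5,98.5],[-4,-7.5,98.5],[-4,-7.5,98.5],[-4,-7.5,98.5],[-4,-7.5,98.5],[-4,-7.5,98.5],[-4,-7.5,98.5],[-4,-7.5,98.5],[-4,-7.5,98.5],[-4,-7.5,98.5]],"rot":[[0,0,0],[0,0,0],[0,0,0],[0,0,0],[0,0,0],[0,0,0],[0,0,0],[0,0,0],[0,0,0],[0,0,0],[0,0,0],[0,0,0],[0,0,0],[0,0,0]],"hand":[60,60,60,60,60,60,60,0,0,0,0,0,0,0]}'
python3 -c "
from h import *
s=ctrl.state();print(s['contact_force'],s['width']*91.8)
c=grab('wrist');save(c,'w5.png')
"
```

```text
time_s: 9.1
position: [595.6, 67.9, 172.9]
eef_rot: [0.0, -0.074, 0.997, -0.0]
contact_force: [0.3, -0.8, 2.3]
width: 0.327
[ 0.34220443 -0.84609301  2.27840892] 30.01856729405227
```

View pics/w5.png

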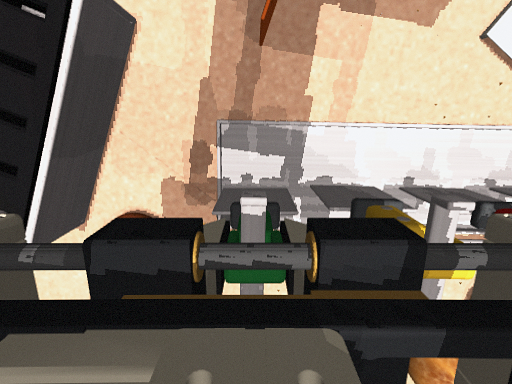

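```bash
python3 -m crank '{"linear":[[0,0,-4],[0,0,-8],[0,0,-12.5],[0,0,-12.5],[0,0,-12.5],[10,0,-12.5],[25,0,-12.5],[40,0,-12.5],[60,0,-12.5],[80,0,-12.5],[85,0,-12.5],[85,0,-12.5]],"rot":[[0,0,0],[0,0,0],[0,0,0],[0,0,0],[0,0,0],[0,0,0],[0,0,0],[0,0,0],[0,0,0],[0,0,0],[0,0,0],[0,0,0]],"hand":[0,0,0,0,0,0,0,0,0,0,0,0]}'
python3 -c "
from h import *
s=ctrl.state();print(s['contact_force'],s['width']*91.8)
c=grab('wrist');save(c,'w6.png')
"
```

```text
time_s: 10.65
position: [511.5, 55.4, 185.5]
eef_rot: [0.0, -0.074, 0.997, -0.0]
contact_force: [-0.4, 0.1, -1.1]
width: 0.324
[-0.37357323  0.13363274 -1.09389983] 29.76247036640799
```

View pics/w6.png

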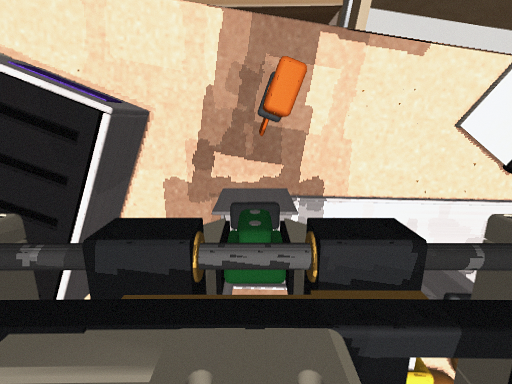

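```bash
python3 -m crank '{"linear":[[0,0,-25],[0,0,-50],[0,0,-75],[-5,-25,-75],[-13,-65,-75],[-22,-110,-75],[-30,-155,-75],[-38,-195,-75],[-44,-224,-75],[-44,-224.5,-75],[-44,-224.5,-75],[-44,-224.5,-75]],"rot":[[0,0,0],[0,0,0],[0,0,0],[0,0,0.04],[0,0,0.11],[0,0,0.18],[0,0,0.25],[0,0,0.32],[0,0,0.367],[0,0,0.367],[0,0,0.367],[0,0,0.367]],"hand":[0,0,0,0,0,0,0,0,0,0,0,0]}'
python3 -c "
from h import *
s=ctrl.state();print(s['contact_force'],s['width']*91.8,tool().round(3))
c=grab('wrist');save(c,'w7.png',None,1.5)
c=grab('top');save(c,'t7.png',(255,120,365,250),4.5)
c=grab('scene');save(c,'s7.png',(230,100,350,230),4.5)
"
```

```text
time_s: 12.2
position: [588.1, -159.1, 260.3]
eef_rot: [0.0, 0.108, 0.994, 0.0]
contact_force: [0.4, 0.7, -2.6]
width: 0.327
[ 0.40204356  0.67838457 -2.64133679] 29.996861160878307 [[-9.76000e-01  2.16000e-01  0.00000e+00  5.88076e+02]
 [ 2.16000e-01  9.76000e-01  0.00000e+00 -1.59122e+02]
 [-0.00000e+00  0.00000e+00 -1.00000e+00  2.60332e+02]
 [ 0.00000e+00  0.00000e+00  0.00000e+00  1.00000e+00]]
```

View pics/w7.png

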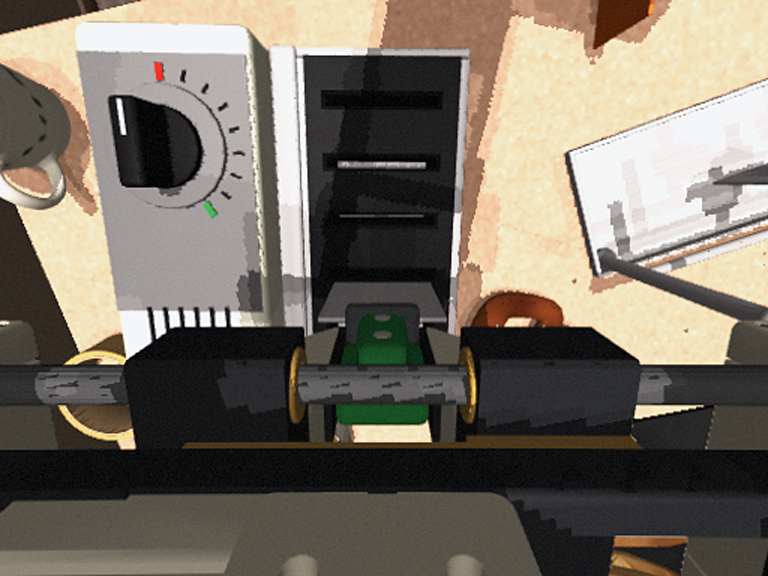

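View pics/s7.png

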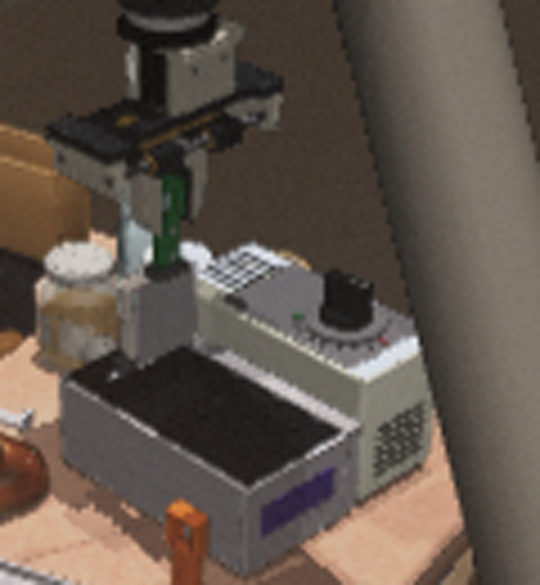

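```bash
python3 - <<'E'
from h import *
c=grab("wrist");save(c,"w7b.png",(190,20,330,190),4.5)
for a,b in [((322,100),(442,100)),((322,163),(441,163))]:
    q=ray(c,np.array([a,b])/1.5,92);print(q.round(1).tolist(),q.mean(0).round(1),np.linalg.norm(q[0]-q[1]).round(1), np.arctan2(*((q[1]-q[0])[:2])))
E
```

```text
[[462.9, -174.0, 92.0], [480.3, -95.3, 92.0]] [ 471.6 -134.6   92. ] 80.6 0.21728902753544585
[[502.1, -184.2, 92.0], [520.0, -103.2, 92.0]] [ 511.  -143.7   92. ] 82.9 0.21728785407240372
```

View pics/w7b.png

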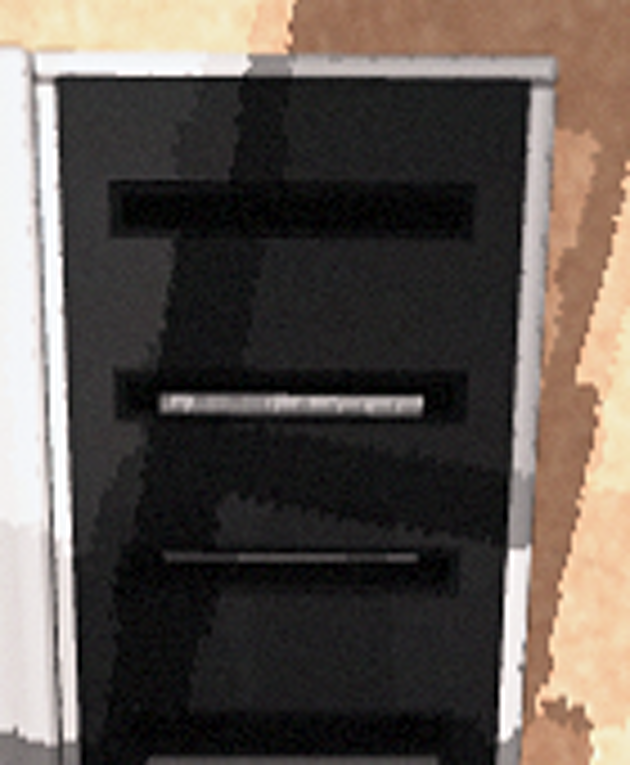

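```bash
python3 -m crank '{"linear":[[0,-0.5,8],[0,-0.5,16],[0,-0.5,22],[0,-0.5,27],[0,-0.5,32],[0,-0.5,37],[0,-0.5,42],[0,-0.5,46],[0,-0.5,50],[0,-0.5,50]],"rot":[[0,0,0],[0,0,0],[0,0,0],[0,0,0],[0,0,0],[0,0,0],[0,0,0],[0,0,0],[0,0,0],[0,0,0]],"hand":[0,0,0,0,0,0,0,0,0,0]}'
python3 -c "
from h import *
s=ctrl.state();print(s['contact_force'],s['moment'],s['width']*91.8)
c=grab('wrist');save(c,'w8.png',None,1.5)
c=grab('scene');save(c,'s8.png',(230,100,350,230),4.5)
"
```

```text
time_s: 13.65
position: [587.8, -160.6, 209.9]
eef_rot: [-0.0, 0.109, 0.994, 0.0]
contact_force: [-0.5, -0.4, -0.9]
width: 0.326
[-0.4616382  -0.37061165 -0.90026809] [ 0.1070319  -0.17930796  0.03907376] 29.92454651938745
```

View pics/w8.png

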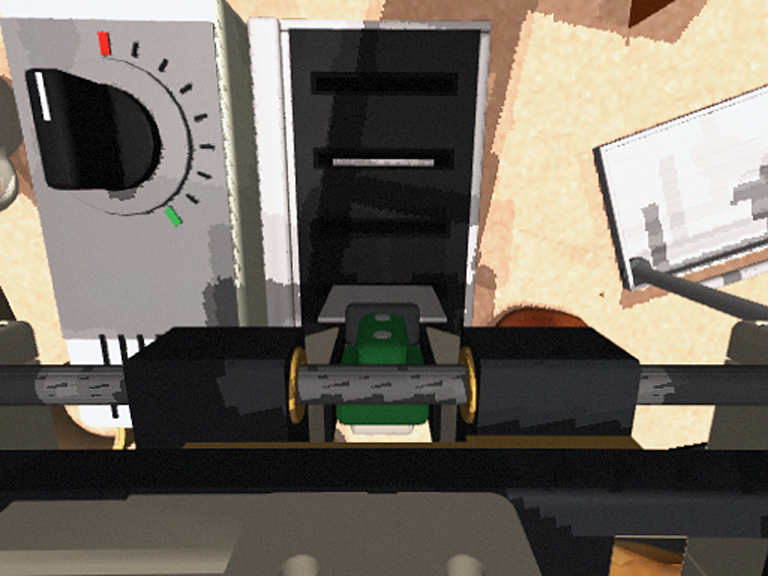

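View pics/s8.png

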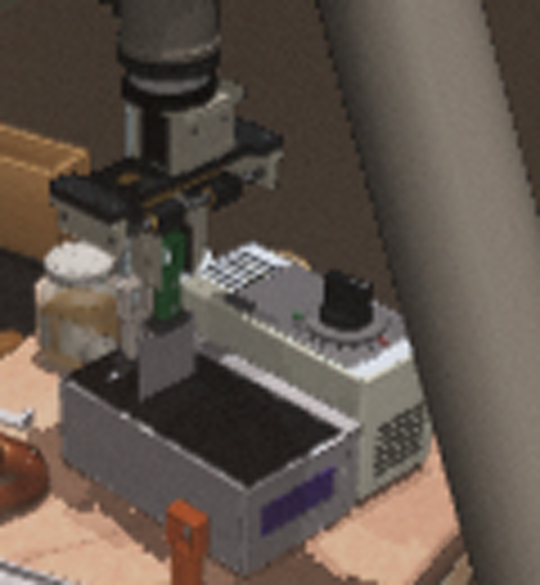

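```bash
python3 -m crank '{"linear":[[0,0,8],[0,0,16],[0,0,24],[0,0,32],[0,0,40],[0,0,47],[0,0,51],[0,0,54],[0,0,56],[0,0,56]],"rot":[[0,0,0],[0,0,0],[0,0,0],[0,0,0],[0,0,0],[0,0,0],[0,0,0],[0,0,0],[0,0,0],[0,0,0]],"hand":[0,0,0,0,0,0,0,0,0,0]}'
python3 -c "
from h import *
s=ctrl.state();print(s['contact_force'],s['moment'],s['width']*91.8,s['position'])
c=grab('scene');save(c,'s9.png',(230,100,350,230),4.5)
"
```

```text
time_s: 15.0
position: [588.1, -160.7, 154.5]
eef_rot: [0.0, 0.109, 0.994, -0.0]
contact_force: [0.4, 0.0, -0.9]
width: 0.322
[ 0.40978967  0.0489889  -0.87534386] [ 0.12346164 -0.1016449  -0.0266586 ] 29.544539449293993 [ 588.09459999 -160.67006073  154.47227232]
```

View pics/s9.png

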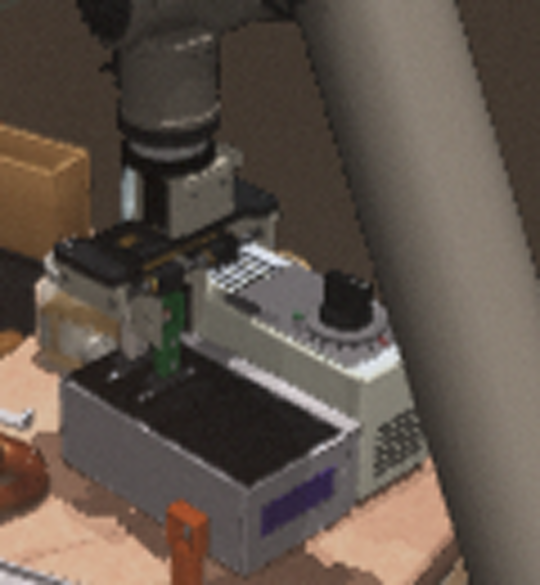

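```bash
python3 -m crank '{"linear":[[0,0,0.7],[0,0,1.4],[0,0,2],[0,0,2]],"rot":[[0,0,0],[0,0,0],[0,0,0],[0,0,0]],"hand":[0,0,0,0]}'
```

```text
time_s: 15.55
position: [588.2, -160.7, 154.4]
eef_rot: [0.001, 0.109, 0.994, -0.0]
contact_force: [-3.7, 0.5, 11.7]
width: 0.325
```

```bash
python3 -m crank '{"linear":[[0,0,2],[0,0,2],[0,0,2],[0,0,-10],[0,0,-50],[0,0,-100],[0,0,-105],[5,20,-110],[18,70,-110],[32,130,-110],[47,190,-110],[62,250,-110],[75,300,-110],[77,306,-110],[77,306,-110],[77,306,-110]],"rot":[[0,0,0],[0,0,0],[0,0,0],[0,0,0],[0,0,0],[0,0,0],[0,0,0],[0,0,-0.03],[0,0,-0.09],[0,0,-0.16],[0,0,-0.23],[0,0,-0.3],[0,0,-0.363],[0,0,-0.363],[0,0,-0.363],[0,0,-0.363]],"hand":[40,60,60,60,60,60,60,60,60,60,60,60,60,60,60,60]}'
python3 meas.py wrist
python3 -c "
from h import *
print(tool().round(3))
c=grab('wrist');save(c,'w10.png',None,1.5)
c=grab('scene');save(c,'s10.png',(155,130,335,280),4.2)
"
```

```text
time_s: 17.55
position: [579.1, 153.7, 261.8]
eef_rot: [-0.0, -0.071, 0.997, -0.0]
contact_force: [-0.7, 0.2, -0.3]
width: 0.655
blue 625 193.7 [556.1 331.6] [15.2 29.6] 7.3 mean [555.1 327.5 193.2]
red 552 193.9 [566.3 242.2] [13.8 30.3] 15.4 mean [566.4 241.9 193.5]
yellow 731 193.7 [579.6 154.4] [15.6 29.1] 8.7 mean [579.1 154.4 193.6]
[[-9.90000e-01 -1.42000e-01 -1.00000e-03  5.79246e+02]
 [-1.42000e-01  9.90000e-01 -0.00000e+00  1.53512e+02]
 [ 1.00000e-03 -0.00000e+00 -1.00000e+00  2.61945e+02]
 [ 0.00000e+00  0.00000e+00  0.00000e+00  1.00000e+00]]
```

View pics/w10.png

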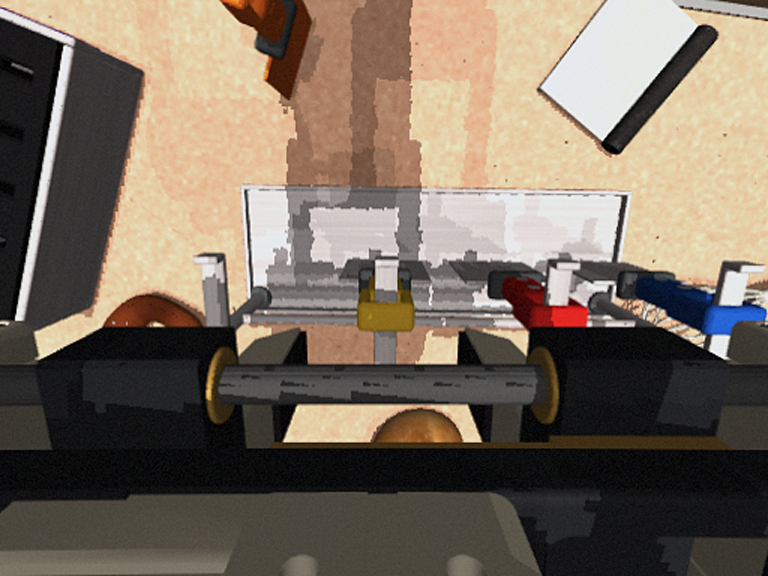

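View pics/s10.png

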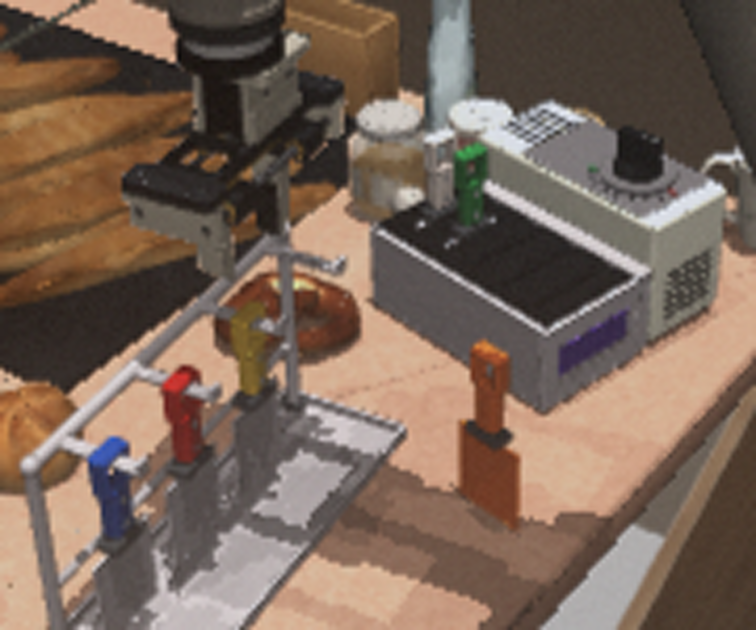

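```bash
python3 -m crank '{"linear":[[0,1,20],[0,1,50],[0,1,75],[0,1,89],[0,1,89],[0,1,89],[0,1,89],[0,1,89],[0,1,89],[0,1,89],[0,1,89],[0,1,85],[0,1,81],[0,1,76.5],[0,1,76.5],[0,1,76.5]],"rot":[[0,0,0],[0,0,0],[0,0,0],[0,0,0],[0,0,0],[0,0,0],[0,0,0],[0,0,0],[0,0,0],[0,0,0],[0,0,0],[0,0,0],[0,0,0],[0,0,0],[0,0,0],[0,0,0]],"hand":[60,60,60,60,60,0,0,0,0,0,0,0,0,0,0,0]}'
```

```text
time_s: 19.7
position: [579.0, 155.8, 185.6]
eef_rot: [-0.0, -0.072, 0.997, -0.0]
contact_force: [-0.3, 0.4, -1.5]
width: 0.325
```

```bash
python3 -m crank '{"linear":[[10,0,0],[25,0,0],[40,0,0],[60,0,0],[80,0,0],[85,0,0],[85,0,-25],[85,0,-50],[85,0,-75],[84,-25,-75],[82,-70,-75],[80,-120,-75],[78,-170,-75],[76,-220,-75],[74,-270,-75],[73.3,-300,-75],[73.3,-300,-75],[73.3,-300,-75],[73.3,-300,-75]],"rot":[[0,0,0],[0,0,0],[0,0,0],[0,0,0],[0,0,0],[0,0,0],[0,0,0],[0,0,0],[0,0,0],[0,0,0.03],[0,0,0.08],[0,0,0.14],[0,0,0.2],[0,0,0.26],[0,0,0.32],[0,0,0.365],[0,0,0.365],[0,0,0.365],[0,0,0.365]],"hand":[0,0,0,0,0,0,0,0,0,0,0,0,0,0,0,0,0,0,0]}'
python3 -c "
from h import *
s=ctrl.state();print(s['contact_force'],s['width']*91.8,tool().round(3))
c=grab('wrist');save(c,'w11.png',None,1.5)
"
```

```text
time_s: 22.08
position: [549.7, -150.5, 260.9]
eef_rot: [0.0, 0.109, 0.994, 0.0]
contact_force: [0.7, 0.6, -1.9]
width: 0.324
[ 0.69931951  0.56700968 -1.85488935] 29.737645902502848 [[-9.76000e-01  2.17000e-01  0.00000e+00  5.49652e+02]
 [ 2.17000e-01  9.76000e-01  0.00000e+00 -1.50540e+02]
 [-0.00000e+00  0.00000e+00 -1.00000e+00  2.60854e+02]
 [ 0.00000e+00  0.00000e+00  0.00000e+00  1.00000e+00]]
```

View pics/w11.png

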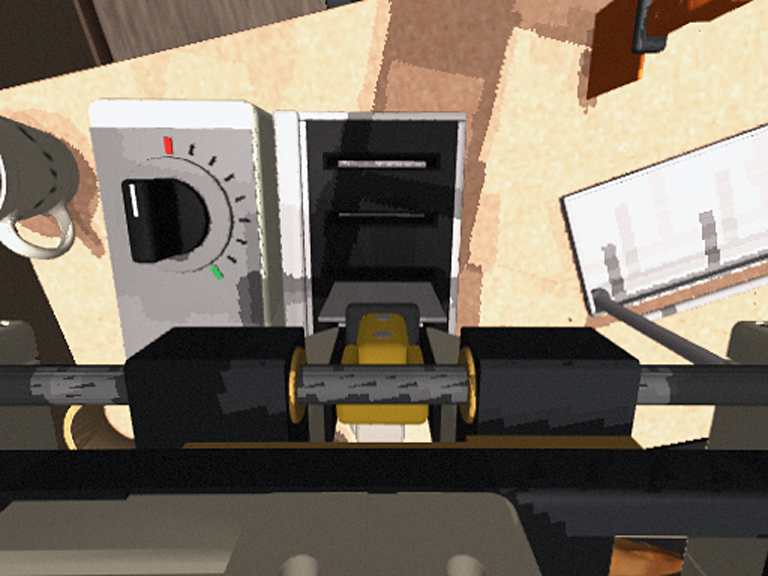

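```bash
python3 -m crank '{"linear":[[0,-0.5,8],[0,-0.5,16],[0,-0.5,22],[0,-0.5,27],[0,-0.5,32],[0,-0.5,37],[0,-0.5,42],[0,-0.5,46],[0,-0.5,50],[0,-0.5,50]],"rot":[[0,0,0],[0,0,0],[0,0,0],[0,0,0],[0,0,0],[0,0,0],[0,0,0],[0,0,0],[0,0,0],[0,0,0]],"hand":[0,0,0,0,0,0,0,0,0,0]}'
python3 -c "
from h import *
s=ctrl.state();print(s['contact_force'],s['moment'])
c=grab('scene');save(c,'s12.png',(230,100,350,230),4.5)
"
```

```text
time_s: 23.38
position: [549.4, -152.1, 210.4]
eef_rot: [-0.0, 0.11, 0.994, 0.0]
contact_force: [0.4, -0.5, -1.5]
width: 0.325
[ 0.43865543 -0.5482695  -1.53662787] [ 0.07412482 -0.16838508 -0.01294973]
```

View pics/s12.png

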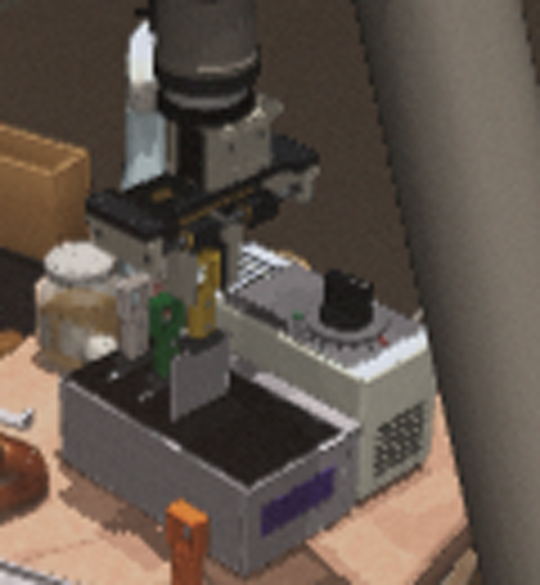

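```bash
python3 -m crank '{"linear":[[0,0,8],[0,0,16],[0,0,24],[0,0,32],[0,0,40],[0,0,47],[0,0,51],[0,0,54],[0,0,56],[0,0,57.5],[0,0,58],[0,0,58]],"rot":[[0,0,0],[0,0,0],[0,0,0],[0,0,0],[0,0,0],[0,0,0],[0,0,0],[0,0,0],[0,0,0],[0,0,0],[0,0,0],[0,0,0]],"hand":[0,0,0,0,0,0,0,0,0,0,0,0]}'
```

```text
time_s: 24.92
position: [549.7, -152.1, 155.2]
eef_rot: [0.001, 0.11, 0.994, -0.0]
contact_force: [-5.7, 2.1, 13.7]
width: 0.325
```

```bash
python3 -m crank '{"linear":[[0,0,1],[0,0,1],[0,0,0],[0,0,-10],[0,0,-50],[0,0,-100],[0,0,-105],[4,20,-110],[13,75,-110],[22,130,-110],[31,185,-110],[41,240,-110],[51,295,-110],[61,350,-110],[68,389,-110],[68,389,-110],[68,389,-110],[68,389,-110]],"rot":[[0,0,0],[0,0,0],[0,0,0],[0,0,0],[0,0,0],[0,0,0],[0,0,0],[0,0,-0.02],[0,0,-0.07],[0,0,-0.12],[0,0,-0.18],[0,0,-0.24],[0,0,-0.29],[0,0,-0.33],[0,0,-0.365],[0,0,-0.365],[0,0,-0.365],[0,0,-0.365]],"hand":[40,60,60,60,60,60,60,60,60,60,60,60,60,60,60,60,60,60]}'
python3 meas.py wrist
python3 -c "
from h import *
print(tool().round(3))
c=grab('wrist');save(c,'w13.png',None,1.5)
c=grab('scene');save(c,'s13.png',(155,130,335,280),4.2)
"
```

```text
time_s: 27.18
position: [568.2, 241.4, 262.3]
eef_rot: [-0.0, -0.071, 0.997, -0.0]
contact_force: [-0.5, 0.4, 0.8]
width: 0.654
blue 642 193.8 [554.5 331.8] [13.8 29.5] 8.5 mean [554.6 330.6 193.5]
red 658 193.7 [569.3 243.8] [17.  29.2] 8.5 mean [568.  243.8 193.5]
[[-9.90000e-01 -1.42000e-01 -0.00000e+00  5.68321e+02]
 [-1.42000e-01  9.90000e-01 -0.00000e+00  2.41348e+02]
 [ 1.00000e-03 -0.00000e+00 -1.00000e+00  2.62575e+02]
 [ 0.00000e+00  0.00000e+00  0.00000e+00  1.00000e+00]]
```

View pics/w13.png

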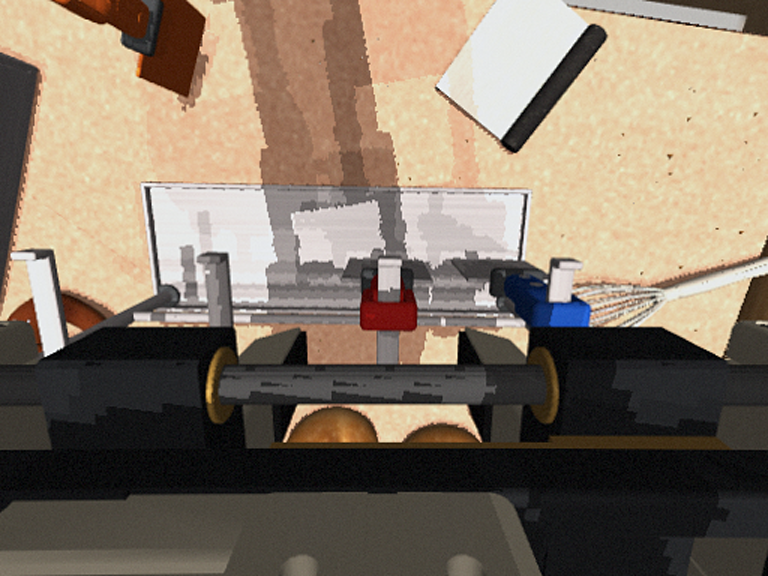

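View pics/s13.png

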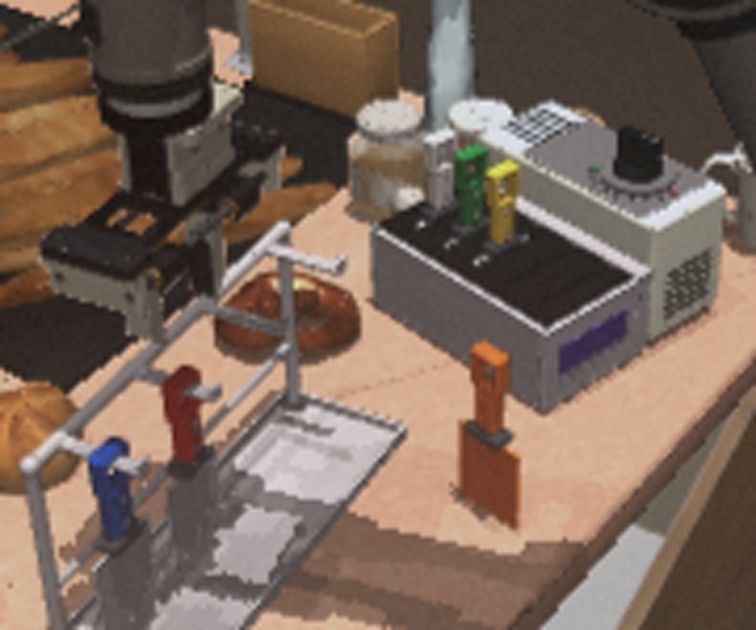

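```bash
python3 -m crank '{"linear":[[0,2,20],[0,2,50],[0,2,75],[0,2,89],[0,2,89],[0,2,89],[0,2,89],[0,2,89],[0,2,89],[0,2,89],[0,2,89],[0,2,85],[0,2,81],[0,2,76.5],[0,2,76.5],[0,2,76.5]],"rot":[[0,0,0],[0,0,0],[0,0,0],[0,0,0],[0,0,0],[0,0,0],[0,0,0],[0,0,0],[0,0,0],[0,0,0],[0,0,0],[0,0,0],[0,0,0],[0,0,0],[0,0,0],[0,0,0]],"hand":[60,60,60,60,60,0,0,0,0,0,0,0,0,0,0,0]}'
```

```text
time_s: 29.32
position: [568.0, 244.3, 186.1]
eef_rot: [-0.0, -0.072, 0.997, -0.0]
contact_force: [0.8, -0.1, -1.6]
width: 0.322
```

```bash
python3 -m crank '{"linear":[[10,0,0],[25,0,0],[40,0,0],[60,0,0],[80,0,0],[85,0,-5],[85,0,-30],[85,0,-55],[85,0,-74.5],[87,-25,-74.5],[91,-75,-74.5],[95,-130,-74.5],[99,-185,-74.5],[103,-240,-74.5],[107,-295,-74.5],[111,-345,-74.5],[112.5,-375,-74.5],[112.5,-375,-74.5],[112.5,-375,-74.5],[112.5,-375,-74.5]],"rot":[[0,0,0],[0,0,0],[0,0,0],[0,0,0],[0,0,0],[0,0,0],[0,0,0],[0,0,0],[0,0,0],[0,0,0.03],[0,0,0.08],[0,0,0.13],[0,0,0.19],[0,0,0.25],[0,0,0.31],[0,0,0.34],[0,0,0.365],[0,0,0.365],[0,0,0.365],[0,0,0.365]],"hand":[0,0,0,0,0,0,0,0,0,0,0,0,0,0,0,0,0,0,0,0]}'
python3 -c "
from h import *
s=ctrl.state();print(s['contact_force'],s['width']*91.8,tool().round(3))
c=grab('wrist');save(c,'w14.png',None,1.5)
"
```

```text
time_s: 31.82
position: [510.7, -142.0, 260.9]
eef_rot: [0.0, 0.109, 0.994, 0.0]
contact_force: [0.4, -0.2, -2.0]
width: 0.324
[ 0.38899017 -0.23696681 -1.95395356] 29.77486685220701 [[-9.76000e-01  2.18000e-01  0.00000e+00  5.10690e+02]
 [ 2.18000e-01  9.76000e-01  0.00000e+00 -1.41964e+02]
 [-0.00000e+00  0.00000e+00 -1.00000e+00  2.60911e+02]
 [ 0.00000e+00  0.00000e+00  0.00000e+00  1.00000e+00]]
```

View pics/w14.png

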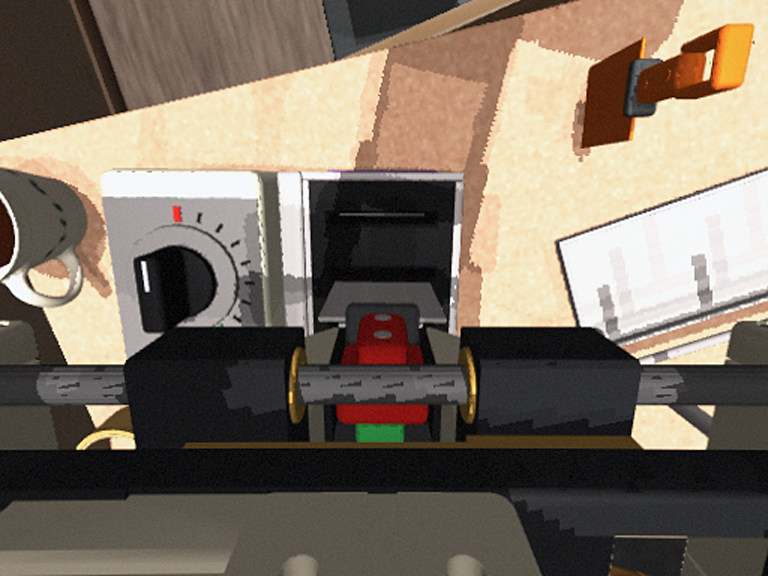

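```bash
python3 -m crank '{"linear":[[0,-1,8],[0,-1,16],[0,-1,22],[0,-1,27],[0,-1,32],[0,-1,37],[0,-1,42],[0,-1,46],[0,-1,50],[0,-1,50]],"rot":[[0,0,0],[0,0,0],[0,0,0],[0,0,0],[0,0,0],[0,0,0],[0,0,0],[0,0,0],[0,0,0],[0,0,0]],"hand":[0,0,0,0,0,0,0,0,0,0]}'
python3 -c "
from h import *
s=ctrl.state();print(s['contact_force'],s['moment'])
c=grab('scene');save(c,'s15.png',(230,100,350,230),4.5)
"
```

```text
time_s: 33.12
position: [510.3, -143.9, 210.4]
eef_rot: [-0.0, 0.11, 0.994, 0.0]
contact_force: [-0.5, -0.4, -0.7]
width: 0.324
[-0.52636111 -0.38504884 -0.70381789] [ 0.07309151 -0.12243015 -0.04217432]
```

View pics/s15.png

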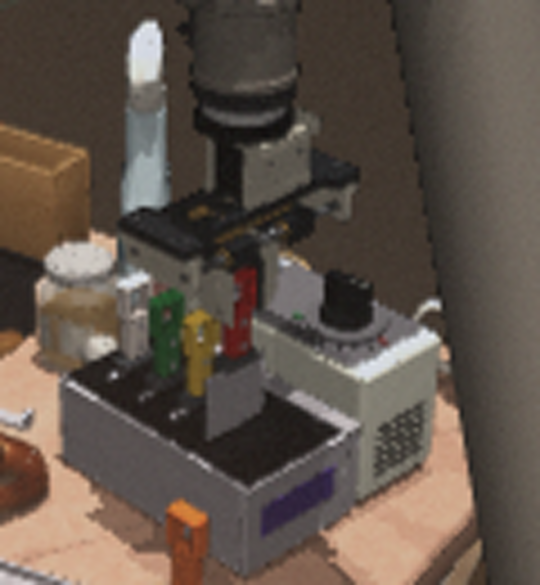

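```bash
python3 -m crank '{"linear":[[0,0,8],[0,0,16],[0,0,24],[0,0,32],[0,0,40],[0,0,47],[0,0,51],[0,0,54],[0,0,56],[0,0,57.5],[0,0,58],[0,0,58]],"rot":[[0,0,0],[0,0,0],[0,0,0],[0,0,0],[0,0,0],[0,0,0],[0,0,0],[0,0,0],[0,0,0],[0,0,0],[0,0,0],[0,0,0]],"hand":[0,0,0,0,0,0,0,0,0,0,0,0]}'
```

```text
time_s: 34.67
position: [510.7, -144.0, 155.6]
eef_rot: [0.001, 0.11, 0.994, -0.0]
contact_force: [-6.6, 2.0, 19.3]
width: 0.327
```

```bash
python3 -m crank '{"linear":[[0,0,1],[0,0,1],[0,0,0],[0,0,-10],[0,0,-50],[0,0,-100],[0,0,-108],[4,20,-110],[10,75,-110],[17,135,-110],[24,195,-110],[31,255,-110],[39,315,-110],[47,375,-110],[54,430,-110],[60,475,-110],[60,475,-110],[60,475,-110],[60,475,-110]],"rot":[[0,0,0],[0,0,0],[0,0,0],[0,0,0],[0,0,0],[0,0,0],[0,0,0],[0,0,-0.02],[0,0,-0.06],[0,0,-0.1],[0,0,-0.15],[0,0,-0.2],[0,0,-0.25],[0,0,-0.3],[0,0,-0.34],[0,0,-0.365],[0,0,-0.365],[0,0,-0.365],[0,0,-0.365]],"hand":[40,60,60,60,60,60,60,60,60,60,60,60,60,60,60,60,60,60,60]}'
python3 meas.py wrist
python3 -c "
from h import *
print(tool().round(3))
c=grab('wrist');save(c,'w16.png',None,1.5)
c=grab('scene');save(c,'s16.png',(155,130,335,280),4.2)
"
```

```text
time_s: 37.05
position: [555.7, 331.7, 262.4]
eef_rot: [-0.0, -0.071, 0.997, -0.0]
contact_force: [0.2, -0.0, -0.1]
width: 0.655
blue 724 193.7 [555.6 333.1] [15.2 29.4] 7.2 mean [555.2 332.8 193.6]
[[-9.90000e-01 -1.42000e-01 -0.00000e+00  5.55887e+02]
 [-1.42000e-01  9.90000e-01 -0.00000e+00  3.31562e+02]
 [ 0.00000e+00 -0.00000e+00 -1.00000e+00  2.62669e+02]
 [ 0.00000e+00  0.00000e+00  0.00000e+00  1.00000e+00]]
```

View pics/w16.png

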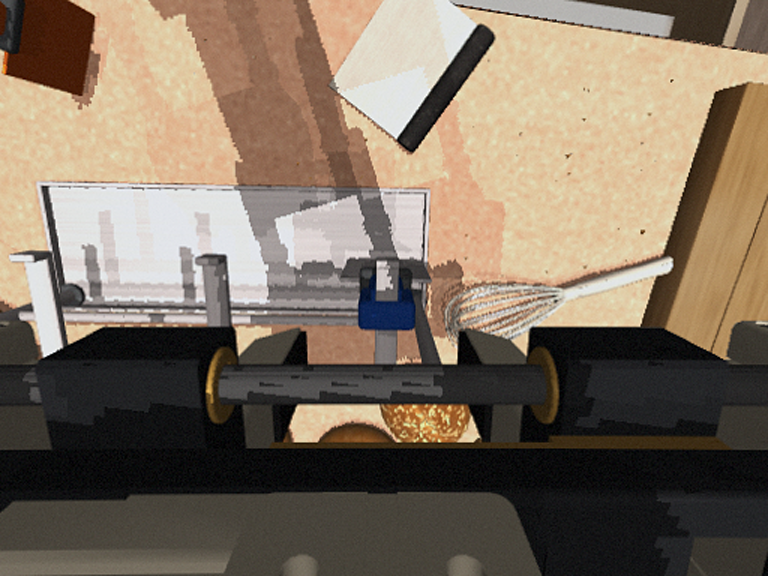

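View pics/s16.png

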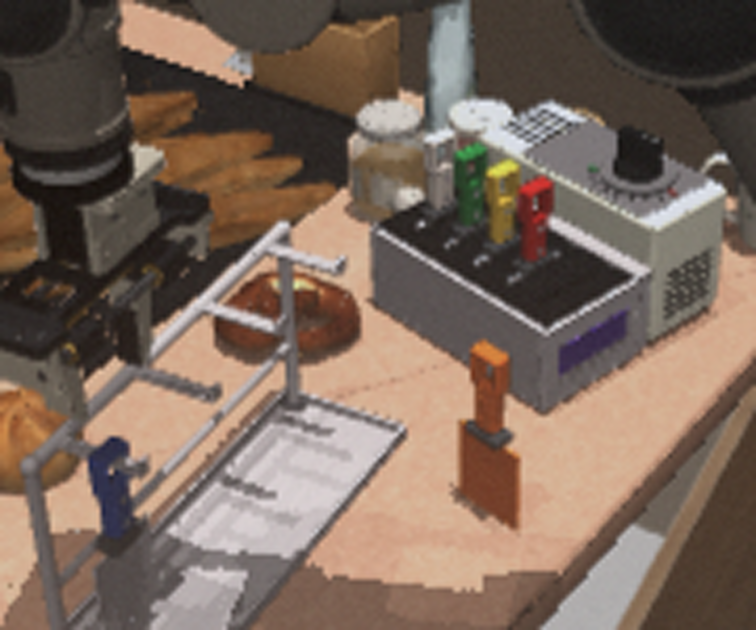

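```bash
python3 -m crank '{"linear":[[0,1.5,20],[0,1.5,50],[0,1.5,75],[0,1.5,89.5],[0,1.5,89.5],[0,1.5,89.5],[0,1.5,89.5],[0,1.5,89.5],[0,1.5,89.5],[0,1.5,89.5],[0,1.5,89.5],[0,1.5,85],[0,1.5,81],[0,1.5,77],[0,1.5,77],[0,1.5,77]],"rot":[[0,0,0],[0,0,0],[0,0,0],[0,0,0],[0,0,0],[0,0,0],[0,0,0],[0,0,0],[0,0,0],[0,0,0],[0,0,0],[0,0,0],[0,0,0],[0,0,0],[0,0,0],[0,0,0]],"hand":[60,60,60,60,60,0,0,0,0,0,0,0,0,0,0,0]}'
```

```text
time_s: 39.2
position: [555.6, 334.1, 185.5]
eef_rot: [-0.0, -0.072, 0.997, -0.0]
contact_force: [-0.7, 0.6, -1.4]
width: 0.323
```

```bash
python3 -m crank '{"linear":[[10,0,0],[25,0,0],[45,0,0],[65,0,0],[65,0,0],[65,0,-25],[65,0,-50],[65,0,-75],[68,-25,-75],[75,-75,-75],[82,-130,-75],[89,-185,-75],[96,-240,-75],[103,-290,-75],[110,-342,-75],[110,-342,-75],[110,-342,-75]],"rot":[[0,0,0],[0,0,0],[0,0,0],[0,0,0],[0,0,0],[0,0,0],[0,0,0],[0,0,0],[0,0,0.03],[0,0,0.08],[0,0,0.14],[0,0,0.2],[0,0,0.26],[0,0,0.32],[0,0,0.365],[0,0,0.365],[0,0,0.365]],"hand":[0,0,0,0,0,0,0,0,0,0,0,0,0,0,0,0,0]}'
python3 -c "
from h import *
T=tool();print(T.round(3)); print(np.linalg.inv(T)@[471.4,-134.8,0,1])"
```

```text
time_s: 41.32
position: [496.2, -20.0, 260.8]
eef_rot: [0.0, 0.11, 0.994, 0.0]
contact_force: [0.5, 0.6, -2.0]
width: 0.325
[[-9.76000e-01  2.20000e-01  0.00000e+00  4.96221e+02]
 [ 2.20000e-01  9.76000e-01  0.00000e+00 -2.00290e+01]
 [-0.00000e+00  0.00000e+00 -1.00000e+00  2.60752e+02]
 [ 0.00000e+00  0.00000e+00  0.00000e+00  1.00000e+00]]
[  -0.9248236  -117.51763512  260.70831394    1.        ]
```

```bash
python3 -m crank '{"linear":[[0,-25,0],[-0.5,-65,0],[-1,-100,0],[-1,-117.5,0],[-1,-117.5,0],[-1,-117.5,0],[-1,-117.5,0]],"rot":[[0,0,0],[0,0,0],[0,0,0],[0,0,0],[0,0,0],[0,0,0],[0,0,0]],"hand":[0,0,0,0,0,0,0]}'
python3 -c "
from h import *
s=ctrl.state();print(s['contact_force'],s['width']*91.8,tool().round(3))
c=grab('wrist');save(c,'w17.png',None,1.5)
"
```

```text
time_s: 42.2
position: [471.5, -133.9, 260.7]
eef_rot: [0.0, 0.109, 0.994, 0.0]
contact_force: [0.3, 0.7, -1.4]
width: 0.328
[ 0.34804864  0.65111279 -1.41297578] 30.088339732185457 [[-9.76000e-01  2.18000e-01  0.00000e+00  4.71470e+02]
 [ 2.18000e-01  9.76000e-01  0.00000e+00 -1.33874e+02]
 [-0.00000e+00  0.00000e+00 -1.00000e+00  2.60721e+02]
 [ 0.00000e+00  0.00000e+00  0.00000e+00  1.00000e+00]]
```

View pics/w17.png

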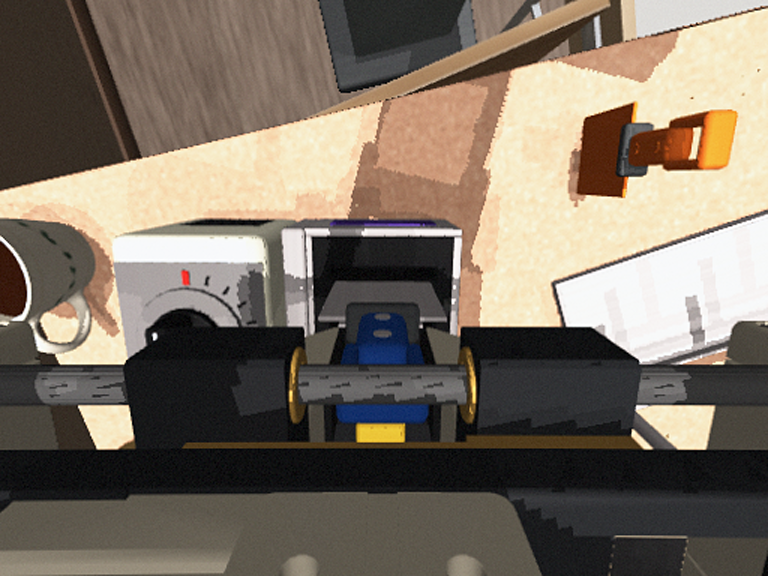

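```bash
python3 -m crank '{"linear":[[0,-1,8],[0,-1,16],[0,-1,22],[0,-1,27],[0,-1,32],[0,-1,37],[0,-1,42],[0,-1,46],[0,-1,50],[0,-1,50]],"rot":[[0,0,0],[0,0,0],[0,0,0],[0,0,0],[0,0,0],[0,0,0],[0,0,0],[0,0,0],[0,0,0],[0,0,0]],"hand":[0,0,0,0,0,0,0,0,0,0]}'
python3 -c "
from h import *
s=ctrl.state();print(s['contact_force'],s['moment'])
c=grab('scene');save(c,'s18.png',(230,100,350,230),4.5)
"
```

```text
time_s: 43.5
position: [470.9, -135.9, 210.4]
eef_rot: [-0.0, 0.11, 0.994, 0.0]
contact_force: [0.6, 0.3, -1.7]
width: 0.328
[ 0.64025106  0.28281856 -1.68364667] [ 0.07254307 -0.12690128 -0.01949214]
```

View pics/s18.png

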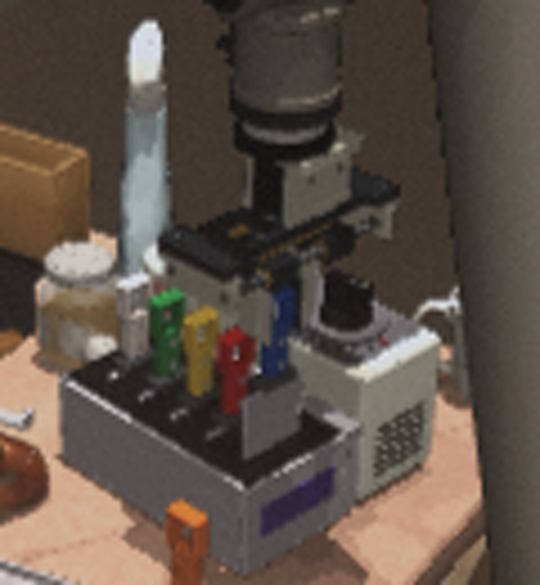

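```bash
python3 -m crank '{"linear":[[0,0,8],[0,0,16],[0,0,24],[0,0,32],[0,0,40],[0,0,47],[0,0,51],[0,0,54],[0,0,56],[0,0,57.5],[0,0,58],[0,0,58]],"rot":[[0,0,0],[0,0,0],[0,0,0],[0,0,0],[0,0,0],[0,0,0],[0,0,0],[0,0,0],[0,0,0],[0,0,0],[0,0,0],[0,0,0]],"hand":[0,0,0,0,0,0,0,0,0,0,0,0]}'
```

```text
time_s: 45.05
position: [471.3, -136.0, 155.1]
eef_rot: [0.001, 0.11, 0.994, -0.0]
contact_force: [-5.2, 2.9, 17.9]
width: 0.324
```

```bash
python3 -m crank '{"linear":[[0,0,1],[0,0,1],[0,0,0],[0,0,-10],[0,0,-50],[0,0,-100],[0,0,-115],[-8,-30,-122],[-20,-75,-122],[-33.5,-124,-122],[-33.5,-124,-122],[-33.5,-124,-122],[-33.5,-124,-122]],"rot":[[0,0,0],[0,0,0],[0,0,0],[0,0,0],[0,0,0],[0,0,0],[0,0,0],[0,0,0],[0,0,0],[0,0,0],[0,0,0],[0,0,0],[0,0,0]],"hand":[40,60,60,60,60,60,60,60,60,60,60,60,60]}'
python3 - <<'E'
from h import *
print(tool().round(3))
c=grab('wrist');save(c,'w19.png',None,1.5);P=cloud(c)
m=(P[...,2]>168)&(P[...,2]<190)&(abs(P[...,0]-477)<35)&(abs(P[...,1]+262)<35)
q=P[m];print(len(q),np.median(q[:,2]),cv2.minAreaRect(q[:,:2].astype(np.float32)))
c=grab('scene');save(c,'s19.png',(230,120,350,230),5);P=cloud(c)
c2=grab('top');save(c2,'t19.png',(255,130,385,250),5);P2=cloud(c2)
hs=[cv2.cvtColor(x["pixels"],cv2.COLOR_RGB2HSV) for x in(c,c2)]
for h,Q in zip(hs,(P,P2)):
  for n,lo,hi in(("blue",105,125),("red",0,6),("yellow",20,33),("green",55,85)):
    m=(h[...,0]>=lo)&(h[...,0]<=hi)&(h[...,1]>110)&(Q[...,0]>440)&(Q[...,0]<610)&(Q[...,1]<-100)&(Q[...,1]>-200)&(Q[...,2]>95)
    q=Q[m]
    if len(q): print(n,len(q),q[:,2].max().round(1),np.percentile(q[:,2],95).round(1),q[q[:,2]>168].mean(0).round(1),q[q[:,2]<140].mean(0).round(1))
E
```

```text
time_s: 46.68
position: [476.6, -263.2, 275.1]
eef_rot: [0.0, 0.11, 0.994, 0.0]
contact_force: [0.4, -0.5, 0.4]
width: 0.65
[[-9.76000e-01  2.18000e-01  0.00000e+00  4.76604e+02]
 [ 2.18000e-01  9.76000e-01  0.00000e+00 -2.63164e+02]
 [-0.00000e+00  0.00000e+00 -1.00000e+00  2.75055e+02]
 [ 0.00000e+00  0.00000e+00  0.00000e+00  1.00000e+00]]
765 178.20671310467412 ((476.1617736816406, -265.02685546875), (13.46989631652832, 42.74209976196289), 77.12681579589844)
blue 96 178.6 177.3 [ 470.8 -131.8  175.4] [ 469.2 -127.9  124.6]
red 124 179.5 177.8 [ 509.2 -141.1  175.1] [ 509.8 -137.8  123.1]
yellow 107 179.6 177.7 [ 548.1 -150.7  175.3] [ 549.1 -146.1  122.1]
green 19 180.3 179.7 [ 588.5 -159.   176.1] [nan nan nan]
blue 41 180.3 179.2 [ 471.4 -134.5  175.3] [nan nan nan]
red 57 182.0 179.1 [ 511.3 -142.1  175.2] [ 504.1 -142.4  130.6]
yellow 39 180.1 179.0 [ 551.9 -151.3  175.2] [ 549.7 -154.6  115.2]<stdin>:13: RuntimeWarning: Mean of empty slice.
  ret = um.true_divide(
```

View pics/w19.png

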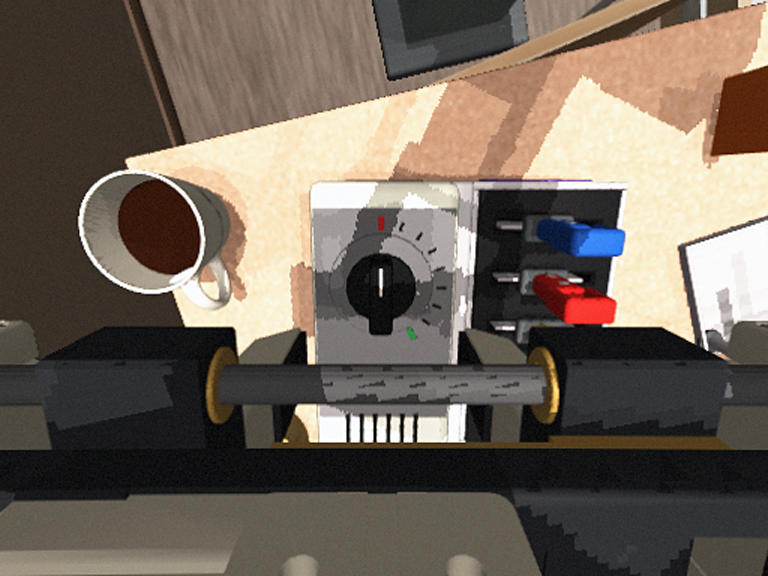

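View pics/s19.png

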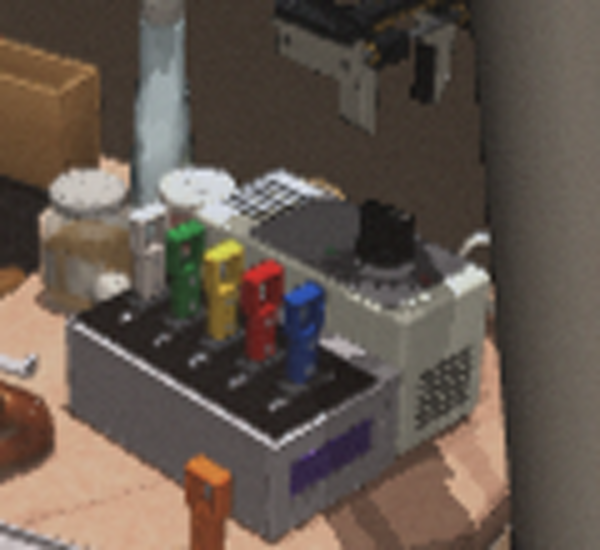

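```bash
python3 -m crank '{"linear":[[0,0,20],[0,0,60],[0,0,90],[0,0,104],[0,0,105],[0,0,105],[0,0,105],[0,0,105],[0,0,105],[0,0,105],[0,0,105],[0,0,105]],"rot":[[0,0,0],[0,0,0],[0,0,0],[0,0,0],[0,0,0],[0,0,0],[0,0,0],[0,0,0],[0,0,0],[0,0,0],[0,0,0],[0,0,0]],"hand":[60,60,60,60,60,60,0,0,0,0,0,0]}'
python3 -m crank '{"linear":[[0,0,0],[0,0,0],[0,0,0],[0,0,0],[0,0,0],[0,0,0],[0,0,0],[0,0,0],[0,0,0],[0,0,0],[0,0,0],[0,0,0],[0,0,0],[0,0,0],[0,0,0],[0,0,0],[0,0,0],[0,0,0]],"rot":[[0,0,0.17],[0,0,0.34],[0,0,0.51],[0,0,0.68],[0,0,0.85],[0,0,1.02],[0,0,1.19],[0,0,1.36],[0,0,1.53],[0,0,1.7],[0,0,1.87],[0,0,2.04],[0,0,2.21],[0,0,2.38],[0,0,2.5],[0,0,2.58],[0,0,2.64],[0,0,2.64]],"hand":[0,0,0,0,0,0,0,0,0,0,0,0,0,0,0,0,0,0]}'
python3 -c "
from h import *
s=ctrl.state();print(s['contact_force'],s['moment'],tool().round(3)[:2,0],s['width']*91.8)
c=grab('wrist');save(c,'w20.png')"
```

```text
time_s: 48.32
position: [476.6, -264.1, 169.7]
eef_rot: [0.0, 0.11, 0.994, 0.0]
contact_force: [0.5, 1.3, -0.5]
width: 0.15
time_s: 50.58
position: [478.8, -264.0, 169.8]
eef_rot: [0.001, 0.99, 0.14, 0.002]
contact_force: [8.5, 2.0, -4.3]
width: 0.157
[ 8.53518282  1.98853573 -4.31849983] [ 0.26945847 -1.61533543  0.6945643 ] [0.961 0.278] 14.402807265285267
```

View pics/w20.png

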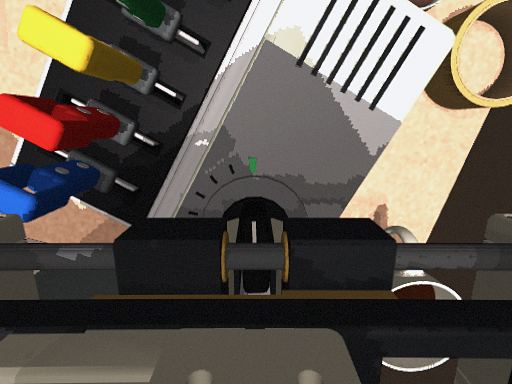

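```bash
python3 -m crank '{"linear":[[0,0,0],[0,0,0],[0,0,0],[0,0,0],[0,0,-15],[0,0,-50],[0,0,-100],[0,0,-130],[0,0,-130],[0,0,-130]],"rot":[[0,0,0],[0,0,0],[0,0,0],[0,0,0],[0,0,0],[0,0,0],[0,0,0],[0,0,0],[0,0,0],[0,0,0]],"hand":[40,60,60,60,60,60,60,60,60,60]}'
python3 - <<'E'
from h import *
c=grab('wrist');save(c,'w21.png',None,1.5);P=cloud(c)
m=(P[...,2]>168)&(P[...,2]<190)&(abs(P[...,0]-477)<35)&(abs(P[...,1]+262)<35)
q=P[m];r=cv2.minAreaRect(q[:,:2].astype(np.float32));print(len(q),r)
save(grab('scene'),'s21.png',(150,110,350,270),4)
E
```

```text
time_s: 51.88
position: [476.2, -264.0, 299.4]
eef_rot: [-0.0, 0.99, 0.14, -0.0]
contact_force: [0.1, -0.1, -0.4]
width: 0.653
653 ((477.7701721191406, -265.2261657714844), (43.33766555786133, 13.932912826538086), 18.26584815979004)
```

View pics/w21.png

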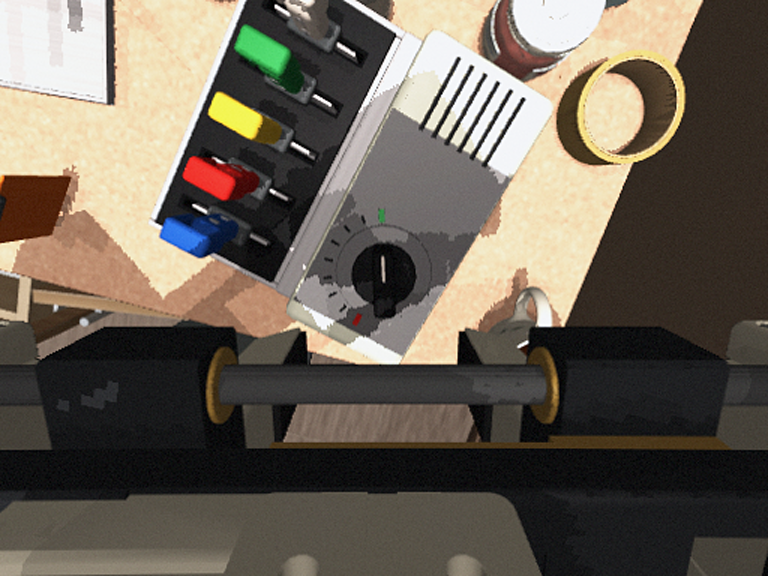

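View pics/s21.png

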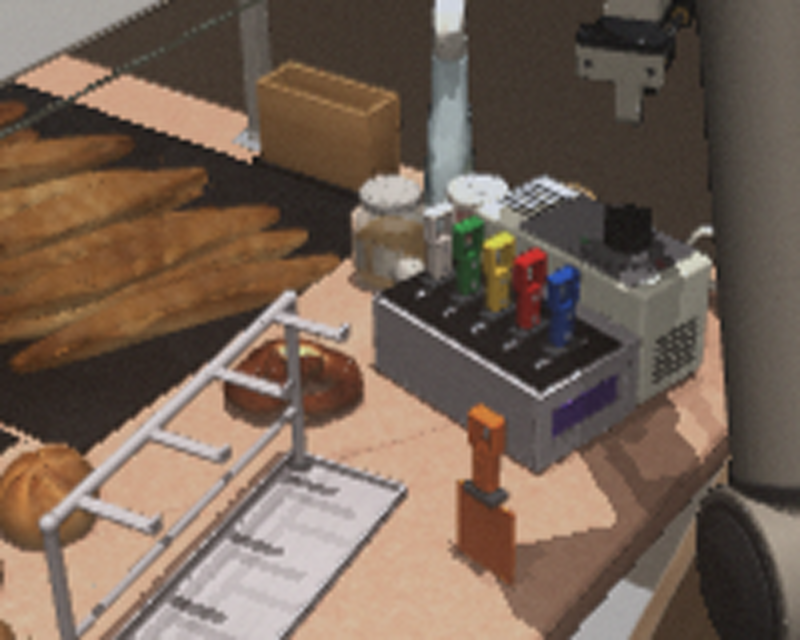

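```bash
python3 -c "
from station import ctrl
print(ctrl.finish_job())"
```

```text
the job is handed in; nothing more can be done
None
```

The job is done and handed in, at about 52 s on the robot's clock.

- **Switching off:** I turned the timer knob anticlockwise to the stop first. The wrist read about 0.7 N m against the stop, and the pointer stood at the red mark.
- **Loading:** I lifted all four scrapers off their hooks and slid them home: green in slot 4, yellow in slot 3, red in slot 2 and blue in slot 1. Each was pressed to contact with 12–19 N. The white-handled one in slot 5 was not touched.
- **Full time:** I then turned the knob clockwise to the stop, again with about 0.7 N m, released it and moved clear.

**Last checks**
- All four handles looked upright, with their tops at about z 175–180 mm by camera (176 expected).
- The rack is empty, and the orange look-alike and the other things I could see look where they were.
- The knob bar turned 2.60 rad between the two stops, and the pointer is at the green mark.

**Disagreements:** the cameras and the arm disagreed by 1–2 mm in y, mostly the wrist camera, which is within the slots' play. No check failed.

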